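Clamp the wide chisel in the sharpening jig

TASK

Draw the wide chisel right out of the red sleeve, where only its blade can be reached, lay it flat on the bench and let go of it, then take it afresh and slide it blade first into the mouth of the green jig until the blade is fully home against the end stop. Then tighten the clamp plate a little at a time: first bring the two slack screws up about level with the other two (half-way), then turn all four fully home, going from each corner to the diagonally opposite one, so that the plate comes down flat. Leave the wrench, the screwdriver and the jar where they are.

Things in the scene. Friction and masses are not known exactly. Their poses are not given: they have to be found in the camera images.
- jig: Green sharpening jig, fixed, 152 (x) by 140 mm (y), 23 mm high. Origin: centre of its underside on the bench. A straight slot 48 mm wide runs along its y axis on the bench itself, from the open mouth in the -y face (y = -70 mm) to a solid end stop at y = +18 mm. Its shoulders are 12 mm high; the clamp plate is its roof.
- plate: Aluminium clamp plate, 132 x 120 x 8 mm, windowed, in the jig's recess above the slot; springs push it up against the four screw heads. Origin: centre of its underside, 12 mm above the jig's origin when the plate is seated flat on the shoulders, about 15 mm at the start. Two ribs under it hang 3 mm lower: slot height at least 11 mm at the start.
- chisel: Wide flat chisel, 190 mm long, 0.4 kg. Origin: underside, at the joint of blade and handle. Steel blade to +y: 40 mm wide, 90 long, 8 thick (bottom flush with the underside); last 14 mm 34 wide, 5 thick. Handle to -y, black, orange end: 28 wide, 26 high, 100 long. It starts flat on the bench, handle wholly inside the red sleeve, blade outside.
- chisel_tip (a point): Middle of the chisel's cutting edge, on the underside, 90 mm along +y from its origin.
- chisel_handle (a point): Middle of the chisel's handle, 50 mm along -y from its origin and 13 mm above the underside.
- sleeve: Red plastic storage sleeve, fixed, 102 mm (x) by 110 mm (y), 48 mm high, closed above and at the back; passage 42 mm wide, 36 mm high, floor is the bench, mouth in its +y face (y = +55 mm). Origin: centre of its underside. The chisel's handle lies in it, blade pointing out along +y; it draws straight out along +y (at least 105 mm).
- wrench: Bystander: steel open-ended wrench lying on the bench.
- screwdriver: Bystander: screwdriver with an orange handle lying on the bench.
- grease_jar: Bystander: jar with a yellow cap, 70 mm across and 75 mm high, standing on the bench.
- screw_a (a joint): Turn of clamp screw a at x = -45, y = -42 mm in the jig's frame (diagonal pairs: a-c, b-d). 0 = slack; grows clockwise seen from above; stops at 2.0 = home. Stays where left (0.12 N m friction). Sinks 3 mm per rad. Its T-bar lies along the jig's x axis at 0 and turns with it. One diagonal pair starts at 0 to 0.4, the other at 0.85 to 1.1.
- screw_a_top (a point): Centre of the top of screw a's black T-bar, on the screw's axis; 60 mm above the bench at joint 0, 54 mm at 2.0. The bar is 50 mm long (along the point's x), 12 mm thick, 22 mm high; under it come 8 mm of round neck (12 mm across), then a washer 26 mm across.
- screw_b (a joint): Turn of clamp screw b at x = +45, y = -42 mm in the jig's frame (diagonal pairs: a-c, b-d). 0 = slack; grows clockwise seen from above; stops at 2.0 = home. Stays where left (0.12 N m friction). Sinks 3 mm per rad. Its T-bar lies along the jig's x axis at 0 and turns with it. One diagonal pair starts at 0 to 0.4, the other at 0.85 to 1.1.
- screw_b_top (a point): Centre of the top of screw b's black T-bar, on the screw's axis; 60 mm above the bench at joint 0, 54 mm at 2.0. The bar is 50 mm long (along the point's x), 12 mm thick, 22 mm high; under it come 8 mm of round neck (12 mm across), then a washer 26 mm across.
- screw_c (a joint): Turn of clamp screw c at x = +45, y = +42 mm in the jig's frame (diagonal pairs: a-c, b-d). 0 = slack; grows clockwise seen from above; stops at 2.0 = home. Stays where left (0.12 N m friction). Sinks 3 mm per rad. Its T-bar lies along the jig's x axis at 0 and turns with it. One diagonal pair starts at 0 to 0.4, the other at 0.85 to 1.1.
- screw_c_top (a point): Centre of the top of screw c's black T-bar, on the screw's axis; 60 mm above the bench at joint 0, 54 mm at 2.0. The bar is 50 mm long (along the point's x), 12 mm thick, 22 mm high; under it come 8 mm of round neck (12 mm across), then a washer 26 mm across.
- screw_d (a joint): Turn of clamp screw d at x = -45, y = +42 mm in the jig's frame (diagonal pairs: a-c, b-d). 0 = slack; grows clockwise seen from above; stops at 2.0 = home. Stays where left (0.12 N m friction). Sinks 3 mm per rad. Its T-bar lies along the jig's x axis at 0 and turns with it. One diagonal pair starts at 0 to 0.4, the other at 0.85 to 1.1.
- screw_d_top (a point): Centre of the top of screw d's black T-bar, on the screw's axis; 60 mm above the bench at joint 0, 54 mm at 2.0. The bar is 50 mm long (along the point's x), 12 mm thick, 22 mm high; under it come 8 mm of round neck (12 mm across), then a washer 26 mm across.

How it is judged (in metres and radians):
On the way, in this order (a step that is already met when the one before it is completed fails the run):
1. the chisel, drawn right out of the sleeve, lies flat on the bench, let go of and not yet in the slot (y of chisel in the frame of sleeve above 0.14 m and height (world z) of chisel below 0.005 m and angle between chisel's own z axis and vertical below 0.1 rad and contact force between the fingers and chisel below 0.2 N and y of chisel_tip in the frame of jig below -0.03 m), for 0.1 s.
2. the chisel's blade is fully home in the slot while two of the screws are still slack (y of chisel_tip in the frame of jig above 0.011 m and angle between the y axis of chisel and the y axis of jig, either way round below 0.12 rad and x of chisel_tip in the frame of jig between -0.012 and 0.012 m and angle between chisel's own z axis and vertical below 0.1 rad and z of chisel in the frame of jig below 0.006 m and value of joint each of screw_a, screw_c below 0.6 rad), for 0.2 s.
3. the slack screws have been brought level: all four screws between 0.7 and 1.5 rad (value of joint screw_a between 0.7 and 1.5 rad and value of joint screw_b between 0.7 and 1.5 rad and value of joint screw_c between 0.7 and 1.5 rad and value of joint screw_d between 0.7 and 1.5 rad), for 0.1 s.
At the end, for the whole second after the job is handed in: The chisel lies at rest in the slot, its tip within 7 mm of the end stop, and straight (within 0.12 rad); all four screws are home (above 1.85 of 2.0 rad); the clamp plate is down on the shoulders (within 1.2 mm) and flat (within 0.02 rad) (y of chisel_tip in the frame of jig above 0.011 m and angle between the y axis of chisel and the y axis of jig, either way round below 0.12 rad and x of chisel_tip in the frame of jig between -0.012 and 0.012 m and angle between chisel's own z axis and vertical below 0.1 rad and z of chisel in the frame of jig below 0.006 m and value of joint each of screw_a, screw_b, screw_c, screw_d above 1.85 rad and z of plate in the frame of jig below 0.0132 m and angle between plate's own z axis and vertical below 0.02 rad and linear speed of chisel below 0.02 m/s); the robot touches nothing.
It fails at once if two neighbouring screws are past 1.75 rad while both the others are below 1.3 rad ((value of joint each of screw_a, screw_b above 1.75 rad and value of joint each of screw_c, screw_d below 1.3 rad) or (value of joint each of screw_b, screw_c above 1.75 rad and value of joint each of screw_d, screw_a below 1.3 rad) or (value of joint each of screw_c, screw_d above 1.75 rad and value of joint each of screw_a, screw_b below 1.3 rad) or (value of joint each of screw_d, screw_a above 1.75 rad and value of joint each of screw_b, screw_c below 1.3 rad)).
It fails at once if a screw is turned past 1.5 rad while another is still below 0.6 rad (value of joint any of screw_a, screw_b, screw_c, screw_d above 1.5 rad and value of joint any of screw_a, screw_b, screw_c, screw_d below 0.6 rad).
It fails at once if the wrench, the screwdriver or the jar is moved by more than 40 mm (distance of any of wrench, screwdriver, grease_jar from where it was at the start of the episode above 0.04 m).
It also fails if it takes over 72 s, if anything falls off the work surface, if the arm or the gripper's body presses on something with over 40 N, if the wrist force passes 120 N, or if a joint passes its speed limit or range.

ROBOT

A 6-joint arm with a two-finger parallel gripper is mounted at the origin on the work surface. World frame = base frame: x ahead of the robot, y to its left, z up, the work surface at z = 0. Lengths are in mm, angles in rad, forces in N, time in s.
With the tool pointing down it reaches from about 275 to 750 mm from the base axis. Payload 10.2 kg.
Tool frame: the origin (TCP) lies at the very end of the fingers, on their centre line; the grasp point (between the pads) lies 19 mm behind it; x points along the fingers, z is the direction in which the jaws open and shut, and the axes are right-handed (so a half turn about x gives the same grasp; the last joint's range is limited). The gripper opens to 85 mm and grips with 20 to 120 N. Pads are 22 mm wide; open, the fingers measure 114 mm over their backs; the gripper's body (76 mm by 85 mm) begins 54 mm behind the grasp point. The pads swing forward as they close: fully open they stand 13 mm farther back than shut.
Start: joints at [-1.361, 0.313, 1.498, -0, 1.331, -0.223], TCP at [220.181, -476.604, 231.294] pointing down, gripper open.
Joint ranges: [-2.94, 2.94], [-0.97, 2.17], [0.19, 2.56], [-1.23, 4.37], [0.02, 3.11], [-2.88, 2.88]. Speed limits (rad/s): [2.39, 2.39, 3.01, 3.14, 3.14, 3.14].

INTERFACE

Orientations are given as a unit quaternion [w, x, y, z].
In Python, from rig import sense, vision, job gives the robot as it stands. The module is installed in compiled form; this text tells all that it offers.
- The arm moves only by the shell command python3 -m pendant 'ROWS' [FORCE]. ROWS is JSON, a list of rows, each a list of 7 numbers: the turn, a rotation vector about the tool's x, y, z in rad, then the shift along the tool's x, y, z in cm, then the opening, from 0 (shut) to 1 (fully open). A call has exactly 5 rows; each row is the pose to reach, as a shift and turn from the pose commanded when the call began, along the tool's axes at that moment; what a row does not reach only later rows make up. A row lasts 1/8 s, in which the tool goes at most 62.5 mm and 10.7 degrees, less where a joint would pass 70% of its speed; a pose out of reach is approached as far as the arm can. A call with a gripper value outside its range is refused whole. The fingers move at their own pace and stop on an object; FORCE is the grip in N (left out, the last holds). Time passes only in rows, so rows that repeat a pose let the fingers close, or fill a call up. It gives the time, the measured TCP pose, the force and the opening at its end, in the units of the state.
- sense(): the state, without advancing time (a new reading comes with each control period).
- vision.capture(name): name is "scene" or "top"; returns the picture (384x512x3 uint8, red, green, blue); there is no depth.
- vision.calibration(name): a dict with "K" (3x3 intrinsics, pixels), "k1" (the pictures are not rectified: a ray, as slopes to the right and down, at radius r is drawn at 1 + k1 r^2 times it, then the intrinsics apply), "extrinsics" (4x4, takes a point from camera to world coordinates). Camera axes: x right, y up, looking along -z (the intrinsics and any distortion apply to the point x, -y, -z); pixel columns grow to the right and rows downward; lengths in mm; the calibration is good to about 2 mm. A picture is of the moment at which its call begins. calibration takes no time and is no camera call.
- job.finish_job(): hands the job in, once; it reports no verdict.
The state is a dict: "time_s": time; "joints": joint angles; "dq": joint speeds; "tau": joint torques, N m; "eef_pos": TCP position; "ee_rot": TCP orientation; "force": force on the tool from outside, world axes, zero at the start; "wrist_torque": the same for the moment, N m; "grip_width": opening from 0.0 (shut) to 1.0 (fully open).
Only numpy, scipy, OpenCV 4.12 (cv2) and the standard library are available. Lean on these libraries where they do the work, as an engineer would, in place of code of your own. Each camera call takes 0.05 s, during which the arm holds its last target.

## Working session

There is one attempt and no reset: what is moved stays moved. The work goes in short steps, Python scripts to look and compute and a shell command to move; the robot and the scene stay as the last step left them, time stands still between calls to the robot, and variables do not carry over. Pictures are saved under pics/ and viewed, and the job is handed in when it is done.

```bash
ls; mkdir -p pics
python3 - <<'E'
from rig import sense, vision
import cv2
print(sense())
for n in("scene","top"):
    c=vision.calibration(n);print(n,c)
    cv2.imwrite(f"pics/{n}0.png",vision.capture(n)[:,:,::-1])
E
```

```text
pics
{'time_s': 0.0, 'joints': array([-1.36135864e+00,  3.13461800e-01,  1.49845753e+00,  7.47307965e-06,
        1.33102275e+00, -2.23409008e-01]), 'dq': array([-3.89163465e-04,  8.28979315e-04,  9.38226014e-05, -1.10254542e-05,
       -8.85496207e-04,  2.84807302e-04]), 'tau': array([ 1.94663458e-03, -4.12263536e+01, -2.59735286e+01, -1.12710138e-04,
        4.21017015e-03,  2.07116517e-05]), 'eef_pos': array([ 220.14364921, -476.31789834,  230.72135148]), 'ee_rot': array([ 0.59537112,  0.38130892,  0.59603745, -0.38062591]), 'force': array([-0.3068842 ,  0.22646113,  0.12611263]), 'wrist_torque': array([ 0.01365875, -0.0609914 , -0.00118049]), 'grip_width': 0.9999931713609079}
scene {'K': array([[447.74176955,   0.        , 254.67700654],
       [  0.        , 447.74176955, 197.55549022],
       [  0.        ,   0.        ,   1.        ]]), 'k1': -0.15424117362832435, 'extrinsics': array([[ 8.55359740e-01, -4.04383262e-01,  3.23780624e-01,
         9.43322562e+02],
       [ 5.17934314e-01,  6.55283933e-01, -5.49860904e-01,
        -7.40645549e+02],
       [ 1.01863048e-02,  6.38025975e-01,  7.69947462e-01,
         1.11776599e+03],
       [ 0.00000000e+00,  0.00000000e+00,  0.00000000e+00,
         1.00000000e+00]])}
top {'K': array([[449.0334201 ,   0.        , 260.76737356],
       [  0.        , 449.0334201 , 191.18521482],
       [  0.        ,   0.        ,   1.        ]]), 'k1': -0.17720823020477802, 'extrinsics': array([[ 7.08231417e-03,  9.98133546e-01, -6.06569454e-02,
         4.31690420e+02],
       [-9.99960771e-01,  6.74649042e-03, -5.73945706e-03,
         2.10973269e+01],
       [-5.31952313e-03,  6.06952146e-02,  9.98142171e-01,
         1.29000696e+03],
       [ 0.00000000e+00,  0.00000000e+00,  0.00000000e+00,
         1.00000000e+00]])}
```

View pics/scene0.png

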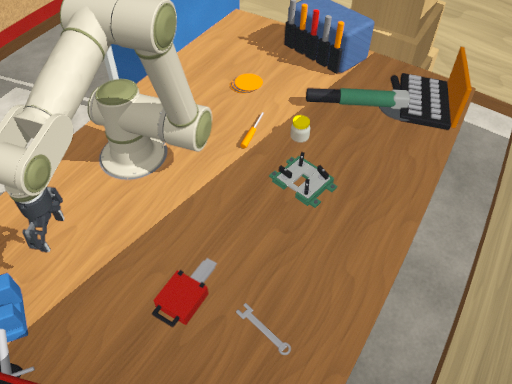

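View pics/top0.png

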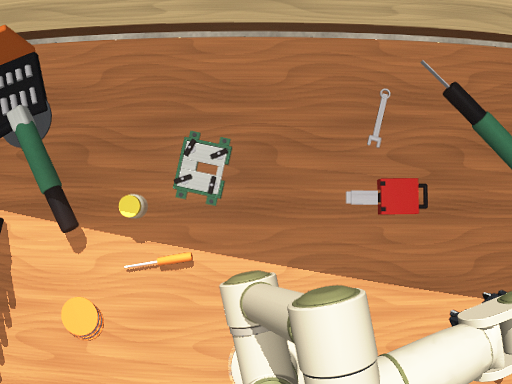

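The top picture shows the red sleeve at about (400,196) with the blade running from (346,197) to (378,197). The green jig is at (203,167), the wrench at (380,118), the screwdriver at (160,262) and the jar at (131,206). I'll enlarge the jig and the sleeve next.

```bash
cat > h.py <<'E'
import numpy as np, cv2
from rig import sense, vision
from scipy.spatial.transform import Rotation as R
def dist(n):
    k=vision.calibration(n)['k1']; return np.array([k,0,0,0,0.])
def pix2world(n,uv,z):
    c=vision.calibration(n)
    uv=np.asarray(uv,float).reshape(-1,1,2)
    p=cv2.undistortPoints(uv,c['K'],dist(n),None,None,None) if False else cv2.undistortPointsIter(uv,c['K'],dist(n),None,None,(3,100,1e-10))
    p=p.reshape(-1,2); E=c['extrinsics']
    d=np.c_[p[:,0],-p[:,1],-np.ones(len(p))]@E[:3,:3].T
    o=E[:3,3]; z=np.broadcast_to(z,len(p))
    return o+d*((z-o[2])/d[:,2])[:,None]
def world2pix(n,P):
    c=vision.calibration(n);E=c['extrinsics']
    q=(np.asarray(P,float).reshape(-1,3)-E[:3,3])@E[:3,:3]
    q=q*[1,-1,-1]
    return cv2.projectPoints(q.reshape(-1,1,3),np.zeros(3),np.zeros(3),c['K'],dist(n))[0].reshape(-1,2)
def crop(n,out,x0,x1,y0,y1,s=6,img=None):
    im=vision.capture(n) if img is None else img
    a=cv2.resize(im[y0:y1,x0:x1],None,fx=s,fy=s,interpolation=cv2.INTER_CUBIC)[:,:,::-1].copy()
    for x in range((x0+9)//10*10,x1,10):
        cv2.line(a,((x-x0)*s+s//2,0),((x-x0)*s+s//2,6),(255,255,0),1); cv2.putText(a,str(x),((x-x0)*s,16),0,.35,(0,255,255),1)
    for y in range((y0+9)//10*10,y1,10):
        cv2.line(a,(0,(y-y0)*s+s//2),(6,(y-y0)*s+s//2),(255,255,0),1); cv2.putText(a,str(y),(8,(y-y0)*s+s//2+4),0,.35,(0,255,255),1)
    cv2.imwrite('pics/'+out,a)
def rd(): 
    return sense()
E
python3 - <<'E'
from h import *
import cv2
t=cv2.imread('pics/top0.png')[:,:,::-1]; s=cv2.imread('pics/scene0.png')[:,:,::-1]
crop('top','t_jig.png',160,240,125,210,7,t)
crop('top','t_sl.png',335,435,165,225,8,t)
crop('scene','s_jig.png',260,345,145,215,8,s)
crop('scene','s_sl.png',145,225,250,330,7,s)
E
```

```text
(no output)
```

View pics/t_jig.png

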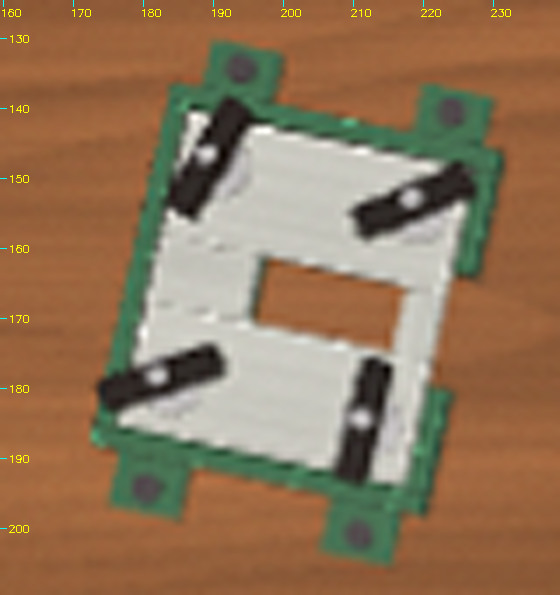

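View pics/t_sl.png

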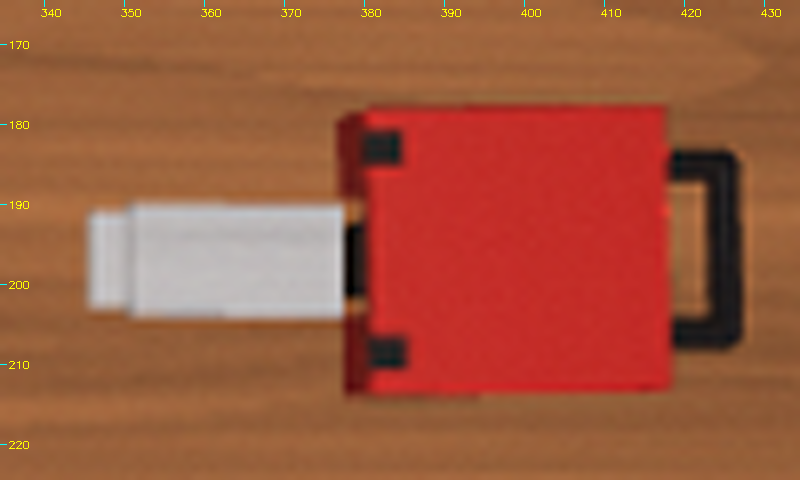

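View pics/s_jig.png

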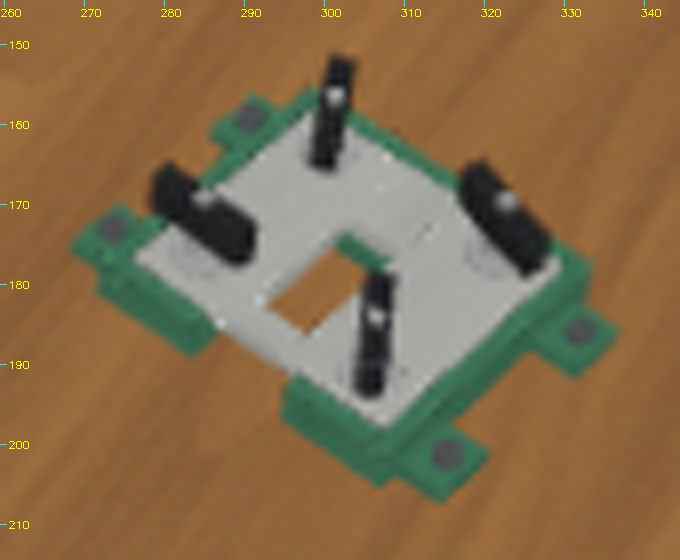

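View pics/s_sl.png

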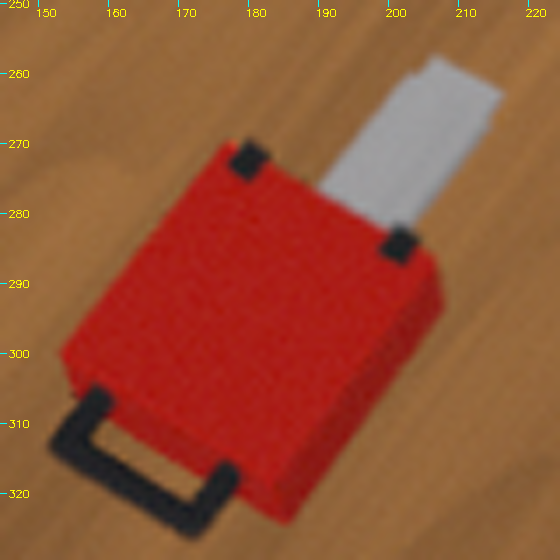

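```bash
cat > fit.py <<'E'
from h import *
from scipy.optimize import least_squares
# crop px -> image px : (cx-s/2)/s + x0
f=lambda p,s,x0,y0:(np.array(p,float)-s/2+.5)/s+[x0,y0]
T=f([[360,418],[411,198],[206,152],[156,376]],7,160,125)   # a b c d
S=f([[376,316],[507,200],[335,96],[204,197]],8,260,145)
XY=np.array([[-45,-42],[45,-42],[45,42],[-45,42.]])
q=np.array([0,.9,.27,1.0])
def w(p,h=0):
    c,s=np.cos(p[2]),np.sin(p[2])
    return np.c_[XY@np.array([[c,s],[-s,c]])+p[:2],60-3*q]
res=lambda p:np.r_[(world2pix('top',w(p))-T).ravel(),(world2pix('scene',w(p))-S).ravel()]
p=least_squares(res,[500,100,-.2]).x
print('jig',p,'res',res(p).round(2))
for i,k in enumerate('abcd'): print(k,w(p)[i].round(1))
rt=lambda p:(world2pix('top',w(p))-T).ravel()
rs=lambda p:(world2pix('scene',w(p))-S).ravel()
print(least_squares(rt,p).x,least_squares(rs,p).x)
# bars
def ang(n,a,b,z):
    P=pix2world(n,[a,b],z); d=P[0]-P[1]; return np.arctan2(d[1],d[0])
Tb=[((376,362),(352,482)),((468,178),(360,230)),((236,104),(186,212)),((222,358),(106,398))]
Sb=[((384,278),(369,385)),((474,170),(535,268)),((342,65),(322,165)),((165,175),(243,255))]
for i in range(4):
    for n,B,s,x0,y0 in(('top',Tb,7,160,125),('scene',Sb,8,260,145)):
        a,b=f(B[i],s,x0,y0); print('abcd'[i],n,(p[2]-ang(n,a,b,57.))%np.pi)
# sleeve + chisel
g=lambda p:f(p,8,335,165)
print('blade tip/end corners (top view)',pix2world('top',g([[90,212],[90,308],[130,203],[130,317],[343,205],[343,317]]),[5,5,8,8,8,8]).round(1))
print('sleeve top corners',pix2world('top',g([[368,107],[372,394],[668,104],[672,390]]),48.).round(1))
h=lambda p:f(p,7,145,250)
print('scene blade tip',pix2world('scene',h([[436,56],[503,95]]),5.).round(1))
print('scene blade near sleeve',pix2world('scene',h([[318,188],[412,225]]),8.).round(1))
print('scene sleeve top', pix2world('scene',h([[225,143],[432,252],[62,352],[283,490]]),48.).round(1))
E
python3 fit.py
```

```text
jig [5.75849021e+02 1.98717126e+02 3.03940825e-01] res [  7.41  -7.53  -8.96  -6.8   -8.53   8.57   7.73   7.47 -18.2   -7.29
  -6.91  13.    18.48   7.16   8.03  -9.91]
a [545.5 145.2  60. ]
b [631.4 172.1  57.3]
c [606.2 252.3  59.2]
d [520.3 225.3  57. ]
[ 5.77048367e+02  1.97086553e+02 -2.06947600e-01] [573.43561381 201.15437056   1.37839134]
a top 0.4877454893867797
a scene 1.5092711379027528
b top 1.417974061336734
b scene 0.9821784386343833
c top 0.7183793939576854
c scene 1.5383993446894928
d top 1.5387552866019814
d scene 0.7356618433163398
blade tip/end corners (top view) [[ 511.8 -216.7    5. ]
 [ 477.2 -216.5    5. ]
 [ 514.9 -230.7    8. ]
 [ 473.9 -230.5    8. ]
 [ 514.8 -308.9    8. ]
 [ 474.3 -308.6    8. ]]
sleeve top corners [[ 546.7 -308.    48. ]
 [ 446.1 -308.6   48. ]
 [ 548.9 -417.6   48. ]
 [ 447.6 -417.7   48. ]]
scene blade tip [[ 474.4 -213.4    5. ]
 [ 508.8 -214.3    5. ]]
scene blade near sleeve [[ 471.  -291.5    8. ]
 [ 513.  -285.3    8. ]]
scene sleeve top [[ 445.  -310.9   48. ]
 [ 541.8 -307.2   48. ]
 [ 447.7 -416.9   48. ]
 [ 551.8 -417.3   48. ]]
```

```bash
sed -i 's/^S=f.*/S=f([[204,197],[376,316],[507,200],[335,96]],8,260,145)/; s/^Sb=.*/Sb=[((165,175),(243,255)),((384,278),(369,385)),((474,170),(535,268)),((342,65),(322,165))]/' fit.py; python3 fit.py | head -16
```

```text
jig [ 5.75741555e+02  1.98082305e+02 -2.07400156e-01] res [-0.32  0.54 -0.34  0.43 -0.41  0.68 -0.39  0.23  0.3   0.8   0.35  0.89
  0.14  0.97  0.18  0.79]
a [523.1 166.2  60. ]
b [611.1 147.7  57.3]
c [628.4 229.9  59.2]
d [540.4 248.4  57. ]
[ 5.77048367e+02  1.97086553e+02 -2.06947600e-01] [ 5.73314261e+02  2.01070513e+02 -2.08120684e-01]
a top 3.1179971612613078
a scene 0.22432086160107456
b top 0.9066330796214692
b scene 0.997930156187488
c top 0.20703841224242048
c scene 0.47083745691911805
d top 1.0274143048867166
d scene 1.0270583629742278
blade tip/end corners (top view) [[ 511.8 -216.7    5. ]
```

```bash
cat >> h.py <<'E'
def pose():
    s=sense(); q=s['ee_rot']; return s['eef_pos'],R.from_quat([q[1],q[2],q[3],q[0]])
def yaw():  # direction of tool z (jaw axis) in world
    z=pose()[1].as_matrix()[:,2]; return np.arctan2(z[1],z[0])
def down(psi):
    x=np.array([0,0,-1.]);z=np.array([np.cos(psi),np.sin(psi),0]);return R.from_matrix(np.c_[x,np.cross(z,x),z])
def row(P,psi,half=True):
    p,r=pose()
    best=None
    for k in((0,np.pi,-np.pi) if half else (0,)):
        t=(r.inv()*down(psi+k)).as_rotvec()
        if best is None or np.linalg.norm(t)<np.linalg.norm(best): best=t
    d=r.inv().apply(np.array(P)-p)/10
    return np.r_[best,d].round(3).tolist()
def st():
    s=sense(); print('t',round(s['time_s'],2),'p',s['eef_pos'].round(1),'yaw',round(yaw(),3),'J',s['joints'].round(2),'F',s['force'].round(1),'M',s['wrist_torque'].round(2),'g',round(s['grip_width'],3))
E
python3 - <<'E'
from h import *
st(); print(pose()[1].as_matrix().round(4))
print(row([493,-258,120],0),row([493,-258,20],0))
E
```

```text
t 0.1 p [ 220.1 -476.4  230.8] yaw -1.138 J [-1.36  0.31  1.5  -0.    1.33 -0.22] F [ 0.2  0.5 -0.6] M [0.   0.03 0.04] g 1.003
[[-3.000e-04  9.078e-01  4.194e-01]
 [ 1.100e-03  4.194e-01 -9.078e-01]
 [-1.000e+00  2.000e-04 -1.100e-03]]
[-1.138, -0.001, -0.001, 11.097, 33.926, -8.365] [-1.138, -0.001, -0.001, 21.097, 33.923, -8.354]
```

```bash
python3 -m pendant '[[-0.18,0,0,2,6,-1.5,1],[-0.36,0,0,4,12,-3,1],[-0.54,0,0,6,18,-4.5,1],[-0.72,0,0,8,24,-6,1],[-0.9,0,0,10,30,-7.5,0.8]]' 60
python3 - <<'E'
from h import *
st(); print(row([493,-258,60],0),row([493,-258,20],0))
E
```

```text
time_s: 0.72
eef_pos: [453.0, -288.7, 134.4]
ee_rot: [0.702, 0.082, 0.702, -0.082]
force: [0.4, 0.3, -0.3]
grip_width: 0.816
t 0.72 p [ 453.  -288.7  134.4] yaw -0.232 J [-0.79  0.43  1.59 -0.    1.12 -0.55] F [ 0.4  0.3 -0.3] M [-0.05 -0.02  0.02] g 0.816
[-0.232, -0.0, -0.0, 7.44, 3.907, 3.183] [-0.232, -0.0, -0.0, 11.44, 3.907, 3.184]
```

```bash
python3 -m pendant '[[-0.12,0,0,3,1.6,1.2,0.8],[-0.238,0,0,6,3.15,2.52,0.8],[-0.238,0,0,8.1,3.15,2.52,0.8],[-0.238,0,0,9.1,3.15,2.52,0.8],[-0.238,0,0,9.1,3.15,2.52,0.8]]' 60
python3 - <<'E'
from h import *
st(); print(row([493,-258,20],0))
crop('top','t1.png',330,420,160,235,8); crop('scene','s1.png',140,240,210,300,7)
E
```

```text
time_s: 1.35
eef_pos: [483.5, -265.5, 43.9]
ee_rot: [0.707, 0.0, 0.707, 0.0]
force: [0.0, -0.2, -0.0]
grip_width: 0.798
t 1.35 p [ 483.5 -265.5   43.9] yaw -0.0 J [-0.71  0.59  1.62  0.    0.94 -0.71] F [ 0.  -0.2 -0. ] M [-0.05  0.03  0.02] g 0.798
[-0.0, -0.001, -0.001, 2.392, 0.754, 0.955]
```

View pics/t1.png

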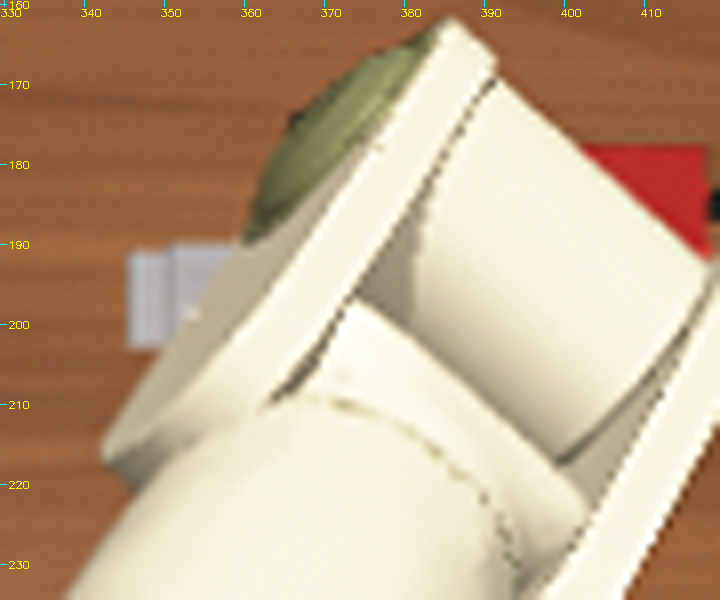

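View pics/s1.png

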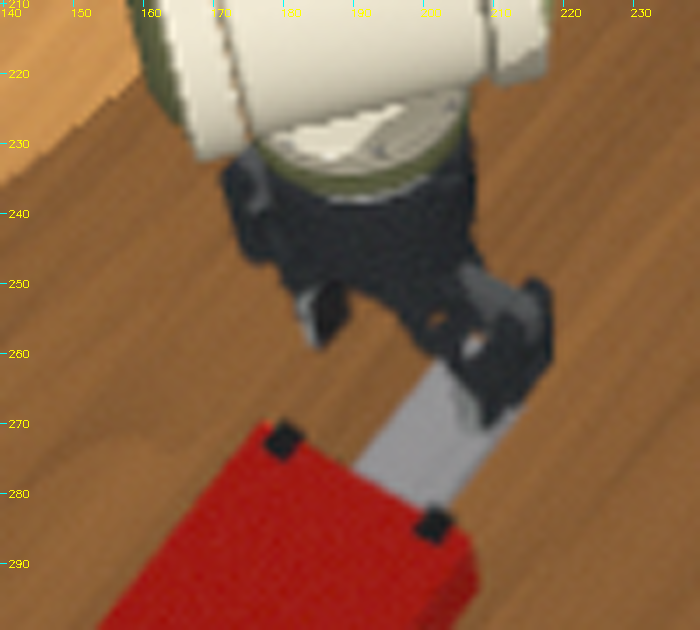

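The scene picture shows the gripper above the blade, one finger at about (184,258) and the other at (208,268). The arm blocks the top view. Next I centre on the blade and go down.

```bash
python3 -m pendant '[[0,0,0,0.4,0.75,0.95,0.7],[0,0,0,2.4,0.75,0.95,0.7],[0,0,0,3.4,0.75,0.95,0.7],[0,0,0,3.8,0.75,0.95,0.7],[0,0,0,3.8,0.75,0.95,0.7]]' 60
python3 - <<'E'
from h import *
st()
E
```

```text
time_s: 2.08
eef_pos: [493.3, -258.1, 6.3]
ee_rot: [0.707, -0.0, 0.707, -0.0]
force: [0.5, 0.9, -0.6]
grip_width: 0.696
t 2.08 p [ 493.3 -258.1    6.3] yaw -0.0 J [-0.69  0.66  1.62 -0.    0.86 -0.69] F [ 0.5  0.9 -0.6] M [-0.04 -0.03 -0.02] g 0.696
```

```bash
python3 -m pendant '[[0,0,0,0.5,0,0,0.6],[0,0,0,0.5,0,0,0.4],[0,0,0,0.5,0,0,0.3],[0,0,0,0.5,0,0,0.3],[0,0,0,0.5,0,0,0.3]]' 80
python3 - <<'E'
from h import *
st()
crop('scene','s2.png',140,240,210,300,7)
E
```

```text
time_s: 2.7
eef_pos: [493.2, -258.0, 1.5]
ee_rot: [0.707, 0.0, 0.707, -0.0]
force: [-2.6, 1.6, 6.0]
grip_width: 0.434
t 2.7 p [ 493.2 -258.     1.5] yaw -0.0 J [-0.69  0.66  1.62 -0.    0.85 -0.69] F [-2.6  1.6  6. ] M [ 0.27  0.36 -0.11] g 0.434
```

View pics/s2.png

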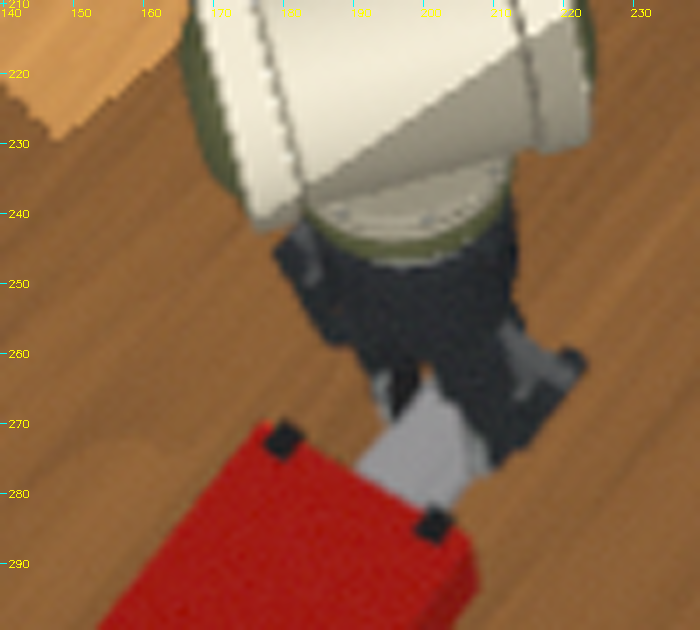

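The fingers stopped at 0.434 with the blade between them. Pulling 120 mm in +y now.

```bash
python3 -m pendant '[[0,0,0,-0.05,1.5,0,0.3],[0,0,0,-0.05,4.5,0,0.3],[0,0,0,-0.05,7.5,0,0.3],[0,0,0,-0.05,10.5,0,0.3],[0,0,0,-0.05,12.5,0,0.3]]'
python3 - <<'E'
from h import *
st()
crop('scene','s3.png',140,260,190,310,6);crop('top','t3.png',290,440,160,235,5)
E
```

```text
time_s: 3.38
eef_pos: [493.0, -131.3, 1.5]
ee_rot: [0.707, -0.0, 0.707, 0.0]
force: [0.5, -1.3, -2.0]
grip_width: 0.426
t 3.38 p [ 493.  -131.3    1.5] yaw 0.001 J [-0.49  0.59  1.77 -0.    0.78 -0.49] F [ 0.5 -1.3 -2. ] M [-0.24 -0.    0.01] g 0.426
```

View pics/s3.png

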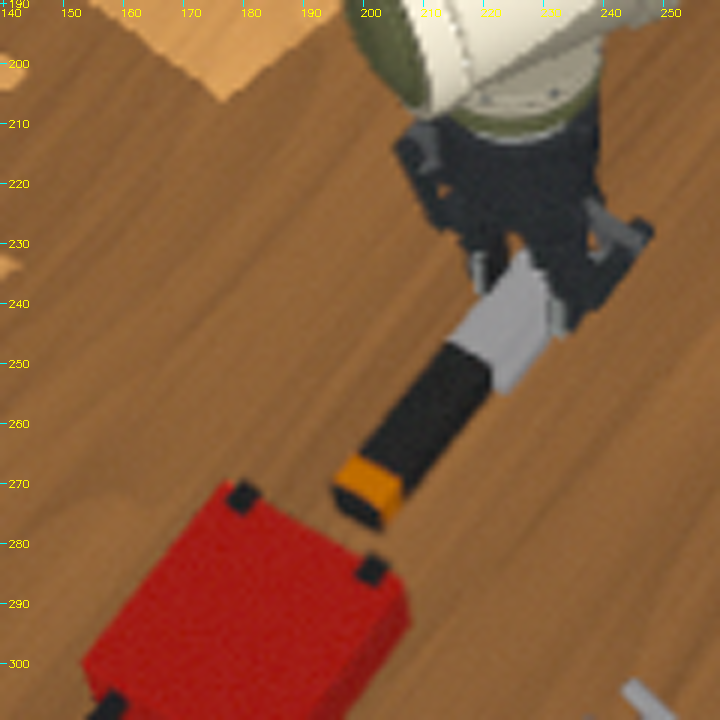

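View pics/t3.png

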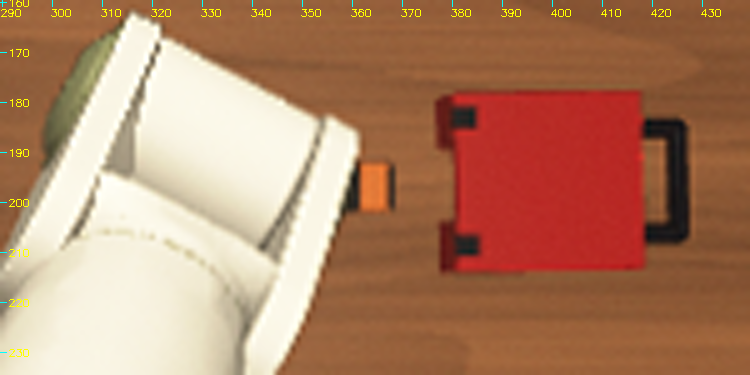

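The scene picture shows the chisel completely out: orange handle end at (201,271), sleeve mouth at about (190,278). Releasing it and waiting.

```bash
python3 -m pendant '[[0,0,0,0,0,0,0.6],[0,0,0,0,0,0,0.75],[0,0,0,0,0,0,0.75],[0,0,0,-0.6,0,0,0.75],[0,0,0,-0.6,0,0,0.75]]'
python3 - <<'E'
from h import *
st()
crop('scene','s4.png',140,260,190,310,6)
E
```

```text
time_s: 4.1
eef_pos: [493.5, -133.3, 8.2]
ee_rot: [0.707, -0.0, 0.707, -0.0]
force: [0.7, -0.1, 0.3]
grip_width: 0.748
t 4.1 p [ 493.5 -133.3    8.2] yaw -0.0 J [-0.49  0.58  1.76  0.    0.8  -0.49] F [ 0.7 -0.1  0.3] M [ 0.05 -0.02 -0.04] g 0.748
```

View pics/s4.png

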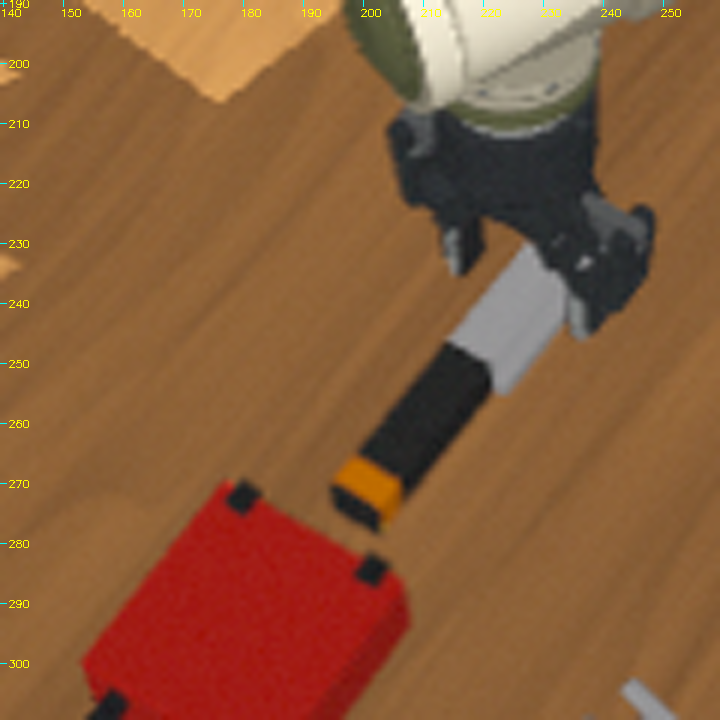

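```bash
python3 -m pendant '[[0,0,0,0,-3.5,0,0.75],[0,0,0,0,-7,0,0.75],[0,0,0,0,-9.6,0,0.75],[0,0,0,0.4,-9.6,0,0.5],[0,0,0,0.4,-9.6,0,0.3]]'; python3 -m pendant '[[0,0,0,0,0,0,0.1],[0,0,0,0,0,0,0.1],[0,0,0,0,0,0,0.1],[0,0,0,0,0,0,0.1],[0,0,0,-0.1,0,0,0.1]]'
python3 - <<'E'
from h import *
st()
crop('scene','s5.png',140,260,190,310,6)
f=lambda p:(np.array(p,float)-2.5)/6+[140,190]
print(pix2world('scene',f([[450,340],[503,393]]),8.), pix2world('top',[[359+.5,196],[367.5,196]],26.))
E
```

```text
time_s: 4.78
eef_pos: [492.8, -228.0, 3.1]
ee_rot: [0.707, 0.0, 0.708, 0.0]
force: [-2.6, -1.2, 0.3]
grip_width: 0.33
time_s: 5.4
eef_pos: [493.1, -229.0, 4.5]
ee_rot: [0.707, -0.0, 0.707, 0.0]
force: [-0.1, 0.1, -5.2]
grip_width: 0.309
t 5.4 p [ 493.1 -229.     4.5] yaw 0.0 J [-0.65  0.64  1.66 -0.    0.84 -0.65] F [-0.1  0.1 -5.2] M [-0.21  0.02  0.05] g 0.309
[[ 472.59789693 -170.42005542    8.        ]
 [ 511.90116096 -182.31459547    8.        ]] [[ 496.70097021 -252.1129732    26.        ]
 [ 496.83800707 -275.26137179   26.        ]]
```

View pics/s5.png

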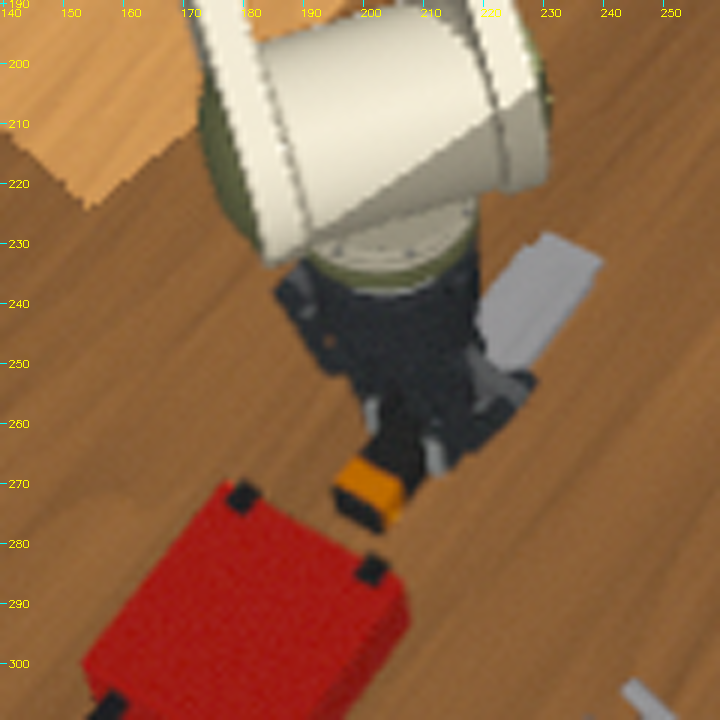

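The scene picture shows the handle gripped, with the blade tip corners in the crop at about (552,232) and (603,262). I compare this with the arm's own reading to find the camera bias.

Run:
```python
from h import *
f=lambda p:(np.array(p,float)-2.5)/6+[140,190]
P=pix2world('scene',f([[552,232],[603,262]]),6.);print(P,P.mean(0))
```

```text
[[478.8320006  -87.80576545   6.        ]
 [510.88687769 -89.91509212   6.        ]] [494.85943914 -88.86042879   6.        ]
```

```bash
python3 -m pendant '[[0,0,0,-0.5,3,0.5,0.1],[0.06,0,0,-0.5,8,1.4,0.1],[0.14,0,0,-0.5,13.5,2.4,0.1],[0.207,0,0,-0.5,18.5,3.3,0.1],[0.207,0,0,-0.5,21.2,3.74,0.1]]'; python3 -m pendant '[[0,0,0,0,0,0,0.1],[0,0,0,0.5,0,0,0.1],[0,0,0,0.5,0,0,0.1],[0,0,0,0.5,0,0,0.1],[0,0,0,0.5,0,0,0.1]]'
python3 - <<'E'
from h import *
st()
crop('scene','s6.png',210,350,130,240,5);crop('top','t6.png',160,320,120,230,5)
E
```

```text
time_s: 6.08
eef_pos: [530.7, -14.8, 9.6]
ee_rot: [0.703, 0.073, 0.703, -0.073]
force: [-0.2, 0.4, -4.5]
grip_width: 0.308
time_s: 6.7
eef_pos: [530.6, -17.4, 4.7]
ee_rot: [0.703, 0.073, 0.703, -0.073]
force: [-0.1, 0.5, -4.5]
grip_width: 0.307
t 6.7 p [530.6 -17.4   4.7] yaw -0.208 J [-0.25  0.62  1.7  -0.    0.82 -0.05] F [-0.1  0.5 -4.5] M [-0.18  0.07  0.  ] g 0.307
```

View pics/s6.png

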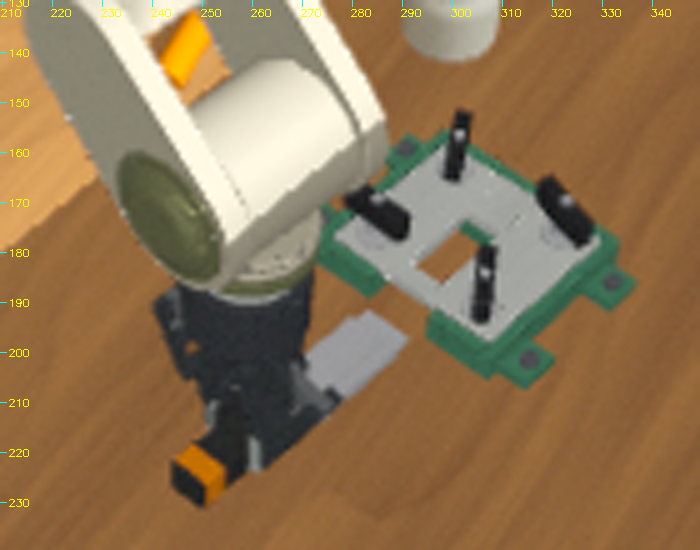

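View pics/t6.png

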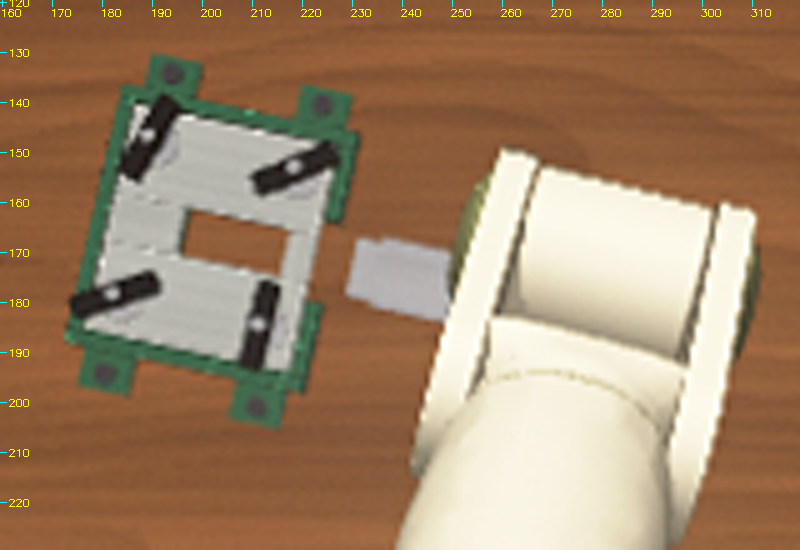

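Run:
```python
from h import *
f=lambda p:(np.array(p,float)-2)/5+[160,120]
u=np.array([.206,.979]);v=np.array([.979,-.206]);
for J in([577.05,197.1],):
  for q,z in(([359,237],5),([346,297],5),([342,224],23),([322,303],23),([357,132],23),([303,393],23)):
    P=pix2world('top',f([q]),float(z))[0,:2]-J; print(q,'jig xy',P@v,P@u)
g=lambda p:(np.array(p,float)-2)/5+[210,130]
J=[573.3,201.1]
for q,z in(([368,310],5),([409,337],5),([386,277],23),([428,309],23)):
    P=pix2world('scene',g([q]),float(z))[0,:2]-J; print('scene',q,'jig xy',P@v,P@u)
```

```text
[359, 237] jig xy 19.127945529833294 -81.3491430276627
[346, 297] jig xy -16.3510468525333 -81.58118429710674
[342, 224] jig xy 22.592565077767542 -71.94963654919862
[322, 303] jig xy -23.832336667802 -70.67398751300658
[357, 132] jig xy 76.0083447985964 -68.74375371810828
[303, 393] jig xy -76.01985294970976 -71.26615520987876
scene [368, 310] jig xy -15.249263228874668 -81.38201330550741
scene [409, 337] jig xy 19.04552310669578 -80.44616540335831
scene [386, 277] jig xy -15.942160251180812 -64.2065000748606
scene [428, 309] jig xy 21.50992745533551 -66.37682650626955
```

Both cameras agree: the tip is 81 mm in front of the jig origin, about 1.5 mm too far in +x, and the yaw matches. Correcting the offset and sliding in.

```bash
python3 -m pendant '[[0,0,0,0,0,-0.15,0.1],[0,0,0,0,2,-0.15,0.1],[0,0,0,0,4,-0.15,0.1],[0,0,0,0,5.5,-0.15,0.1],[0,0,0,0,5.5,-0.15,0.1]]'
python3 - <<'E'
from h import *
st()
crop('scene','s7.png',210,350,130,240,5)
E
```

```text
time_s: 7.42
eef_pos: [540.4, 37.8, 4.6]
ee_rot: [0.703, 0.073, 0.703, -0.073]
force: [-0.7, 0.1, -4.0]
grip_width: 0.312
t 7.42 p [540.4  37.8   4.6] yaw -0.206 J [-0.15  0.63  1.67 -0.    0.84  0.06] F [-0.7  0.1 -4. ] M [-0.18  0.   -0.04] g 0.312
```

View pics/s7.png

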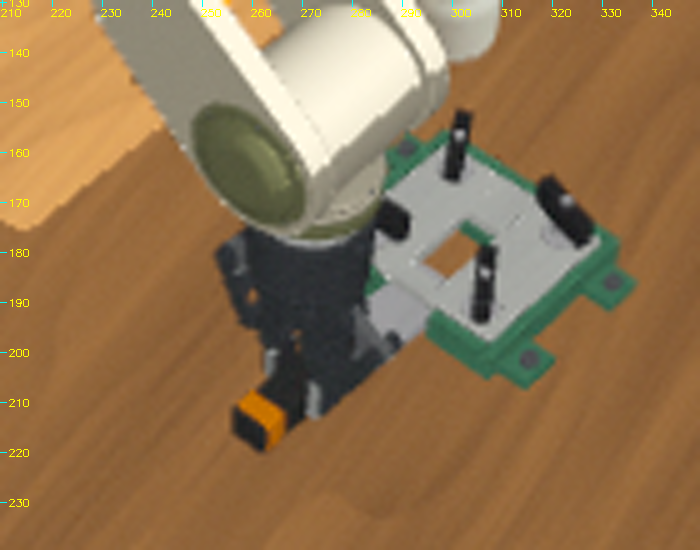

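The blade is passing through the mouth at about (290,190) with no contact force. Continuing, and slowing towards the stop.

```bash
python3 -m pendant '[[0,0,0,0,1,0,0.1],[0,0,0,0,2,0,0.1],[0,0,0,0,2.8,0,0.1],[0,0,0,0,3.4,0,0.1],[0,0,0,0,3.7,0,0.1]]'; python3 -m pendant '[[0,0,0,0,0.1,0,0.1],[0,0,0,0,0.2,0,0.1],[0,0,0,0,0.3,0,0.1],[0,0,0,0,0.3,0,0.1],[0,0,0,0,0.3,0,0.1]]'
python3 - <<'E'
from h import *
st()
p=pose()[0];d=p[:2]-[575.7,198.1];print('tcp jig',d@[.979,-.206],d@[.206,.979])
E
```

```text
time_s: 8.1
eef_pos: [548.1, 73.8, 4.6]
ee_rot: [0.703, 0.073, 0.703, -0.073]
force: [0.1, -0.8, -4.7]
grip_width: 0.313
time_s: 8.72
eef_pos: [548.7, 76.2, 4.7]
ee_rot: [0.703, 0.073, 0.703, -0.073]
force: [-0.3, 0.2, -4.4]
grip_width: 0.309
t 8.72 p [548.7  76.2   4.7] yaw -0.207 J [-0.07  0.65  1.63  0.    0.86  0.13] F [-0.3  0.2 -4.4] M [-0.22  0.07 -0.02] g 0.309
tcp jig -1.3722123537688833 -124.87170942054031
```

```bash
python3 -m pendant '[[0,0,0,0,0.1,0,0.1],[0,0,0,0,0.2,0,0.1],[0,0,0,0,0.25,0,0.1],[0,0,0,0,0.3,0,0.1],[0,0,0,0,0.35,0,0.1]]'
python3 - <<'E'
from h import *
st()
p=pose()[0];d=p[:2]-[575.7,198.1];print('tcp jig',d@[.979,-.206],d@[.206,.979])
E
```

```text
time_s: 9.35
eef_pos: [549.4, 79.8, 4.6]
ee_rot: [0.703, 0.073, 0.703, -0.073]
force: [0.8, 0.3, -5.1]
grip_width: 0.308
t 9.35 p [549.4  79.8   4.6] yaw -0.207 J [-0.07  0.66  1.63  0.    0.86  0.14] F [ 0.8  0.3 -5.1] M [-0.21  0.04  0.03] g 0.308
tcp jig -1.3869972464032831 -121.26360742980255
```

```bash
python3 -m pendant '[[0,0,0,0,0.1,0,0.1],[0,0,0,0,0.2,0,0.1],[0,0,0,0,0.25,0,0.1],[0,0,0,0,0.3,0,0.1],[0,0,0,0,0.35,0,0.1]]'
python3 - <<'E'
from h import *
st()
crop('scene','s8.png',210,350,130,240,5);crop('top','t8.png',160,320,120,230,5)
E
```

```text
time_s: 9.98
eef_pos: [549.7, 80.0, 4.7]
ee_rot: [0.703, 0.071, 0.704, -0.074]
force: [-6.0, -23.6, -1.0]
grip_width: 0.31
t 9.97 p [549.7  80.    4.7] yaw -0.206 J [-0.06  0.66  1.62 -0.01  0.86  0.15] F [ -6.  -23.6  -1. ] M [-3.71  0.93  0.16] g 0.31
```

View pics/s8.png

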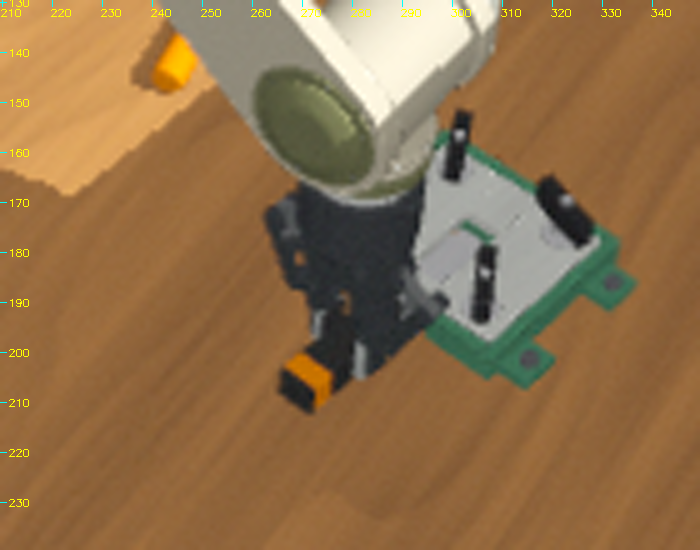

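View pics/t8.png

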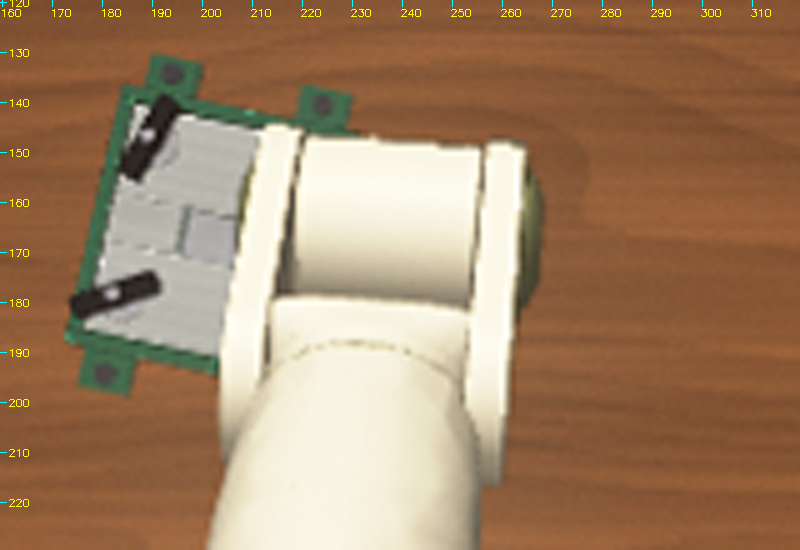

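The stop is reached: −24 N along jig y, and the blade shows in the window at top pixel (210,165). Easing off, lowering 1 mm to the bench and letting go.

```bash
python3 -m pendant '[[0,0,0,0.05,-0.25,0,0.1],[0,0,0,0.1,-0.25,0,0.1],[0,0,0,0.1,-0.25,0,0.5],[0,0,0,0.1,-0.25,0,0.75],[0,0,0,-1.5,-0.25,0,0.75]]'
python3 - <<'E'
from h import *
st()
E
python3 -m pendant '[[0,0,0,-5,0,0,0.6],[-0.18,0,0,-9,0,0,0.4],[-0.36,0,0,-10,2,-1,0.4],[-0.54,0,0,-10,4,-2,0.4],[-0.72,0,0,-10,6,-3,0.4]]'
python3 - <<'E'
from h import *
st(); print(row([523.1,166.2,80],1.364), row([523.1,166.2,80],1.264))
crop('scene','s9.png',210,350,130,240,5)
E
```

```text
time_s: 10.7
eef_pos: [549.1, 81.0, 19.7]
ee_rot: [0.703, 0.073, 0.704, -0.073]
force: [-0.4, 0.5, 0.7]
grip_width: 0.747
t 10.7 p [549.1  81.   19.7] yaw -0.207 J [-0.06  0.63  1.62  0.    0.89  0.14] F [-0.4  0.5  0.7] M [-0.02 -0.02  0.04] g 0.747
time_s: 11.32
eef_pos: [532.6, 146.5, 121.2]
ee_rot: [0.684, -0.182, 0.683, 0.181]
force: [-0.1, -0.9, 0.7]
grip_width: 0.402
t 11.32 p [532.6 146.5 121.2] yaw 0.519 J [ 0.06  0.48  1.56  0.    1.1  -0.46] F [-0.1 -0.9  0.7] M [ 0.01 -0.06  0.02] g 0.402
[-0.845, 0.001, 0.001, 4.119, 2.188, 0.147] [-0.745, 0.001, 0.001, 4.119, 2.188, 0.147]
```

View pics/s9.png

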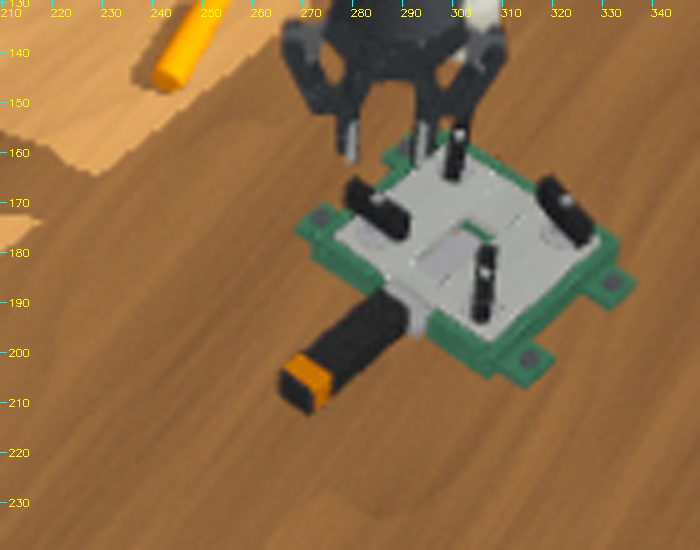

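The chisel lies straight in the slot with its handle outside. Screw a's bar is at scene crop (378,207). Going down onto a.

```bash
python3 -m pendant '[[-0.18,0,0,1,0.7,0.05,0.4],[-0.36,0,0,2,1.4,0.1,0.4],[-0.54,0,0,3,2.19,0.15,0.4],[-0.72,0,0,4.1,2.19,0.15,0.4],[-0.795,0,0,4.1,2.19,0.15,0.4]]'
python3 - <<'E'
from h import *
st(); print(row([523.1,166.2,38],1.314))
crop('scene','s10.png',240,350,130,220,6);crop('top','t10.png',160,260,120,210,6)
E
```

```text
time_s: 12.0
eef_pos: [523.0, 165.4, 78.9]
ee_rot: [0.561, -0.431, 0.561, 0.431]
force: [-0.4, 0.4, 0.6]
grip_width: 0.401
t 12.0 p [523.  165.4  78.9] yaw 1.31 J [ 0.09  0.53  1.61  0.    1.01 -1.22] F [-0.4  0.4  0.6] M [0.03 0.01 0.02] g 0.401
[-0.004, -0.0, -0.0, 4.093, 0.011, 0.083]
```

View pics/s10.png

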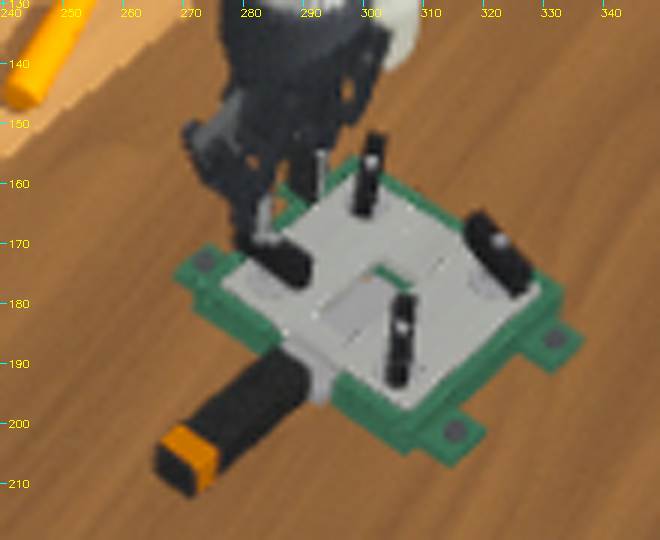

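View pics/t10.png

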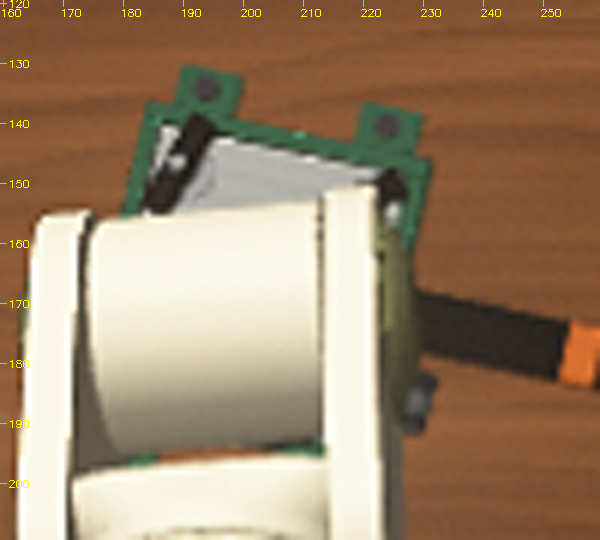

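The scene picture shows the fingers at crop (265,230) and (318,180), on either side of bar a. Descending and closing.

```bash
python3 -m pendant '[[0,0,0,2,0,0.08,0.4],[0,0,0,4.1,0,0.08,0.4],[0,0,0,4.1,0,0.08,0.4],[0,0,0,4.1,0,0.08,0.2],[0,0,0,4.1,0,0.08,0.05]]' 80;python3 -m pendant '[[0,0,0,0,0,0,0],[0,0,0,0,0,0,0],[0,0,0,0,0,0,0],[0,0,0,0,0,0,0],[0,0,0,0,0,0,0]]'
python3 - <<'E'
from h import *
st(); 
crop('scene','s11.png',240,350,130,220,6)
E
```

```text
time_s: 12.72
eef_pos: [523.9, 165.7, 39.0]
ee_rot: [0.561, -0.431, 0.561, 0.43]
force: [-1.7, -3.8, 2.9]
grip_width: 0.123
time_s: 13.35
eef_pos: [523.8, 165.7, 39.0]
ee_rot: [0.561, -0.431, 0.561, 0.43]
force: [-1.5, -5.7, 6.9]
grip_width: 0.119
t 13.35 p [523.8 165.7  39. ] yaw 1.308 J [ 0.09  0.59  1.63 -0.    0.92 -1.21] F [-1.5 -5.7  6.9] M [-0.83  0.39  0.05] g 0.119
```

View pics/s11.png

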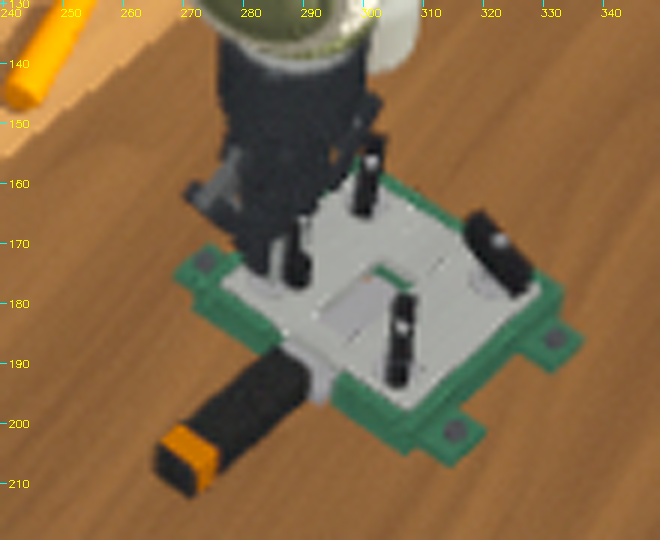

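Bar a is gripped (0.119). Turning it about 1.05 rad clockwise and following it down.

```bash
python3 -m pendant '[[0.18,0,0,0.05,0,0,0],[0.36,0,0,0.1,0,0,0],[0.54,0,0,0.16,0,0,0],[0.72,0,0,0.22,0,0,0],[0.9,0,0,0.27,0,0,0]]';python3 -m pendant '[[0.12,0,0,0.03,0,0,0],[0.12,0,0,0.03,0,0,0],[0.12,0,0,0.03,0,0,0],[0.12,0,0,0.03,0,0,0.4],[0.12,0,0,0.03,0,0,0.4]]'
python3 - <<'E'
from h import *
st(); print(row([628.4,229.9,90],1.364-.25))
E
```

```text
time_s: 14.02
eef_pos: [522.9, 164.5, 36.2]
ee_rot: [0.692, -0.142, 0.694, 0.14]
force: [-8.0, -12.7, 10.5]
grip_width: 0.118
time_s: 14.65
eef_pos: [523.7, 166.4, 35.2]
ee_rot: [0.7, -0.101, 0.699, 0.101]
force: [-0.6, 0.2, -0.2]
grip_width: 0.402
t 14.65 p [523.7 166.4  35.2] yaw 0.288 J [ 0.09  0.6   1.63  0.    0.91 -0.19] F [-0.6  0.2 -0.2] M [0.04 0.02 0.03] g 0.402
[-0.826, 0.001, 0.001, -5.464, 3.123, 11.847]
```

```bash
python3 -m pendant '[[0,0,0,-4,0,0,0.4],[-0.18,0,0,-5.5,0.5,2.5,0.4],[-0.36,0,0,-5.5,1.5,6,0.4],[-0.54,0,0,-5.5,2.5,9.5,0.4],[-0.72,0,0,-5.5,3.1,11.85,0.4]]'
python3 - <<'E'
from h import *
st(); print(row([628.4,229.9,70],1.364-.25))
crop('scene','s12.png',240,350,130,220,6);crop('top','t12.png',160,260,120,210,6)
E
```

```text
time_s: 15.28
eef_pos: [629.2, 230.7, 89.7]
ee_rot: [0.618, -0.343, 0.618, 0.343]
force: [-0.7, 0.1, -0.3]
grip_width: 0.402
t 15.28 p [629.2 230.7  89.7] yaw 1.014 J [ 0.18  0.76  1.17  0.    1.21 -0.84] F [-0.7  0.1 -0.3] M [-0.01 -0.01 -0.04] g 0.402
[-0.1, 0.001, 0.0, 1.974, 0.028, -0.11]
```

View pics/s12.png

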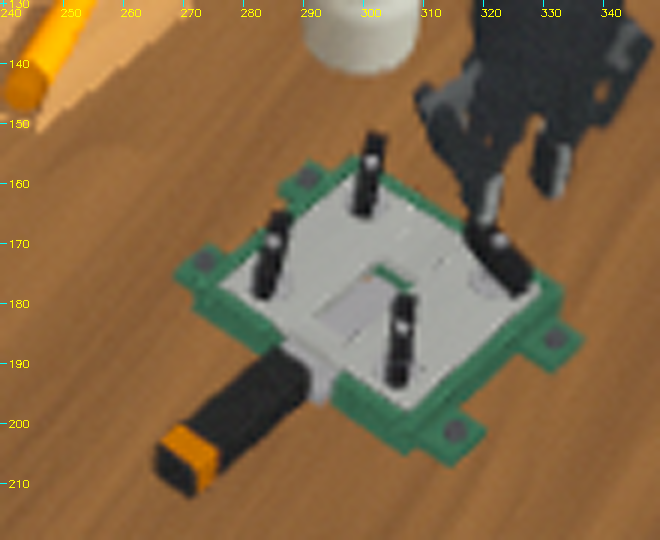

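View pics/t12.png

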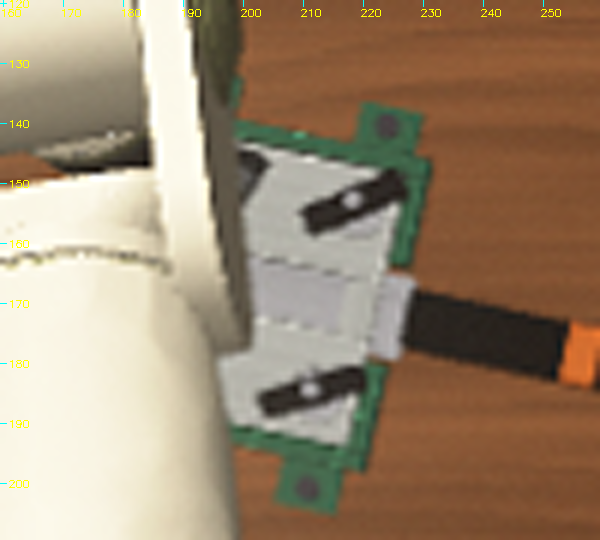

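Bar a now matches b in the top picture, at (209,184) against (217,153). Descending on c.

```bash
python3 -m pendant '[[-0.1,0,0,1.5,0,-0.1,0.4],[-0.1,0,0,3.5,0,-0.1,0.4],[-0.1,0,0,5.2,0,-0.1,0.4],[-0.1,0,0,5.2,0,-0.1,0.2],[-0.1,0,0,5.2,0,-0.1,0]]' 80;python3 -m pendant '[[0,0,0,0,0,0,0],[0,0,0,0,0,0,0],[0,0,0,0,0,0,0],[0,0,0,0,0,0,0],[0,0,0,0,0,0,0]]'
python3 - <<'E'
from h import *
st(); 
crop('scene','s13.png',240,350,130,220,6)
J=np.array([577.05,197.1])
P=pix2world('top',[[228.25,172.4]],26.)[0,:2]-J; print('joint jig y',P@[.206,.979])
E
```

```text
time_s: 16.0
eef_pos: [627.4, 229.3, 37.3]
ee_rot: [0.602, -0.371, 0.601, 0.372]
force: [1.4, 4.8, -8.1]
grip_width: 0.12
time_s: 16.62
eef_pos: [627.5, 229.3, 37.3]
ee_rot: [0.602, -0.372, 0.601, 0.372]
force: [2.7, 5.1, -8.4]
grip_width: 0.12
t 16.62 p [627.5 229.3  37.3] yaw 1.108 J [ 0.18  0.81  1.22  0.    1.11 -0.93] F [ 2.7  5.1 -8.4] M [ 0.78 -0.38 -0.1 ] g 0.12
joint jig y -77.93630577625947
```

View pics/s13.png

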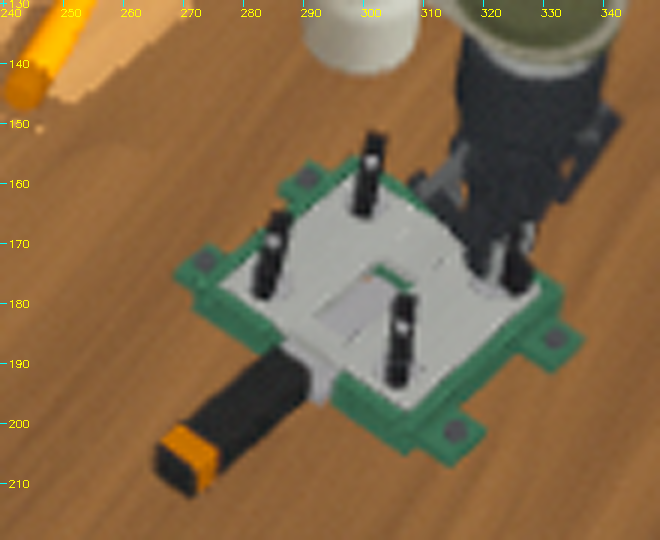

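Bar c is gripped. The handle edge in the top view suggests the tip may be only about 12 mm in, so I check the chisel depth carefully before turning c.

Run:
```python
from h import *
t=vision.capture('top');s=vision.capture('scene')
crop('top','t14.png',190,275,140,210,9,t);crop('scene','s14.png',260,330,160,220,10,s)
np.save('t14.npy',t);np.save('s14.npy',s)
# predicted handle/blade keypoints if tip at jig y=18
for n,J in(('top',[577.05,197.1]),('scene',[573.3,201.1])):
  u=np.array([.206,.979]);v=np.array([.979,-.206])
  for lab,x,y,z in(('joint top L',-14,-72,26),('joint top R',14,-72,26),('end L',-14,-172,26),('end R',14,-172,26),('tip L',-17,18,5),('tip R',17,18,5),('mouth L',-24,-70,12),('mouth R',24,-70,12)):
    w=np.r_[np.array(J)+x*v+y*u,z]; p=world2pix(n,w)[0]
    o=(190,140,9) if n=='top' else (260,160,10)
    print(n,lab,p.round(1),'crop',((p-o[:2])*o[2]+(o[2]-1)/2).round(0))
```

```text
top joint top L [225.1 176.8] crop [320. 336.]
top joint top R [227.3 167.2] crop [340. 249.]
top end L [259.7 184.3] crop [631. 403.]
top end R [261.8 174.7] crop [650. 316.]
top tip L [195.2 172. ] crop [ 51. 292.]
top tip R [197.8 160.5] crop [ 75. 189.]
top mouth L [224.1 180.5] crop [311. 369.]
top mouth R [227.8 164.2] crop [344. 222.]
scene joint top L [285.7 186. ] crop [262. 265.]
scene joint top R [292.4 190.5] crop [328. 310.]
scene end L [265.  203.4] crop [ 55. 439.]
scene end R [271.7 208.3] crop [121. 487.]
scene tip L [302.  175.1] crop [424. 156.]
scene tip R [309.8 180.3] crop [503. 207.]
scene mouth L [283.6 186.9] crop [240. 274.]
scene mouth R [294.8 194.6] crop [352. 351.]
```

View pics/t14.png

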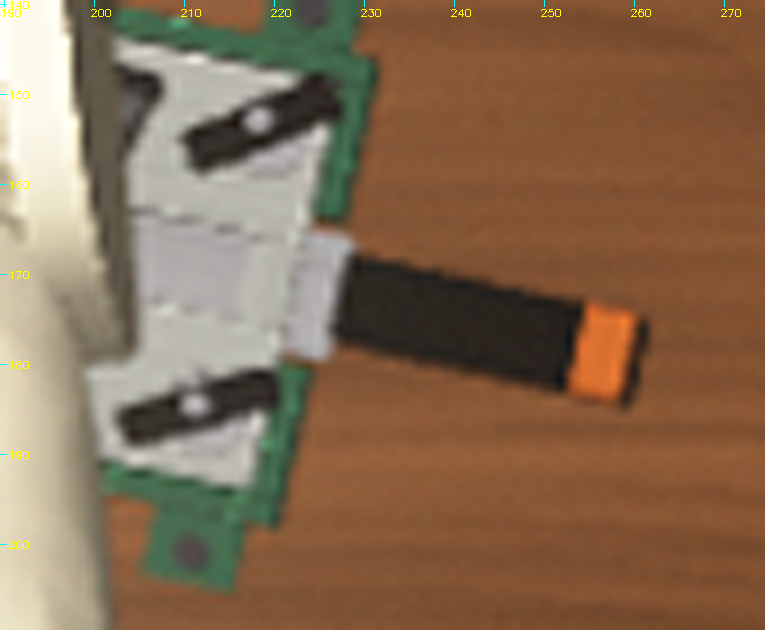

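View pics/s14.png

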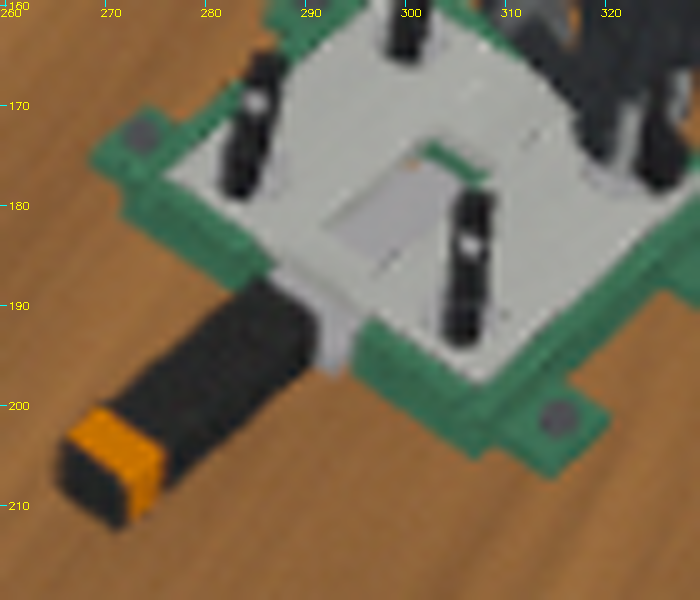

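The handle end corners in the top crop, (648,320) and (630,405), agree with the predicted (650,316) and (631,403) for a tip at y = +18. So the chisel is home. Turning c to about 1.1.

```bash
python3 -m pendant '[[0.17,0,0,0.05,0,0,0],[0.34,0,0,0.1,0,0,0],[0.51,0,0,0.15,0,0,0],[0.68,0,0,0.2,0,0,0],[0.84,0,0,0.25,0,0,0]]';python3 -m pendant '[[0,0,0,0,0,0,0],[0,0,0,0,0,0,0],[0,0,0,0,0,0,0],[0,0,0,0,0,0,0],[0,0,0,0,0,0,0]]'
python3 - <<'E'
from h import *
st()
crop('scene','s15.png',260,345,145,215,8)
E
```

```text
time_s: 17.4
eef_pos: [627.0, 229.1, 34.8]
ee_rot: [0.7, -0.092, 0.702, 0.093]
force: [-1.6, 4.3, -6.3]
grip_width: 0.123
time_s: 18.02
eef_pos: [627.0, 229.1, 34.8]
ee_rot: [0.7, -0.095, 0.701, 0.096]
force: [-1.9, 4.7, -6.6]
grip_width: 0.121
t 18.02 p [627.  229.1  34.8] yaw 0.271 J [ 0.17  0.81  1.22  0.    1.11 -0.1 ] F [-1.9  4.7 -6.6] M [ 0.76  0.43 -0.04] g 0.121
```

View pics/s15.png

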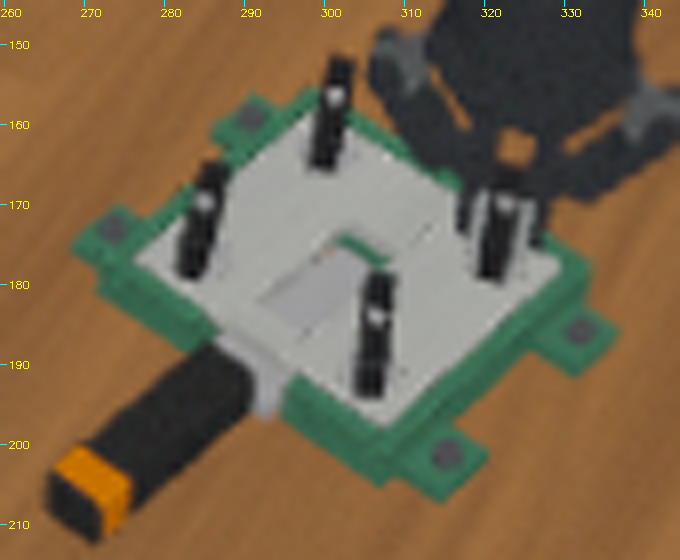

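All four bars now lie parallel at about 1.0–1.1 rad, so they are level. Turning c fully home in the same grip.

```bash
python3 -m pendant '[[0.18,0,0,0.05,0,0,0],[0.36,0,0,0.1,0,0,0],[0.54,0,0,0.16,0,0,0],[0.72,0,0,0.22,0,0,0],[0.88,0,0,0.27,0,0,0]]';python3 -m pendant '[[0.05,0,0,0,0,0,0],[0.1,0,0,0,0,0,0],[0.1,0,0,0,0,0,0],[0.1,0,0,0,0,0,0],[0.1,0,0,0,0,0,0]]'
python3 - <<'E'
from h import *
st()
crop('scene','s16.png',260,345,145,215,8)
E
```

```text
time_s: 18.7
eef_pos: [626.6, 229.4, 32.3]
ee_rot: [0.673, 0.214, 0.675, -0.214]
force: [-6.9, 5.7, -2.5]
grip_width: 0.12
time_s: 19.32
eef_pos: [626.6, 229.4, 32.3]
ee_rot: [0.663, 0.244, 0.664, -0.245]
force: [-4.6, 5.7, -4.5]
grip_width: 0.12
t 19.32 p [626.6 229.4  32.3] yaw -0.706 J [0.18 0.82 1.22 0.   1.11 0.88] F [-4.6  5.7 -4.5] M [1.01 0.9  1.32] g 0.12
```

View pics/s16.png

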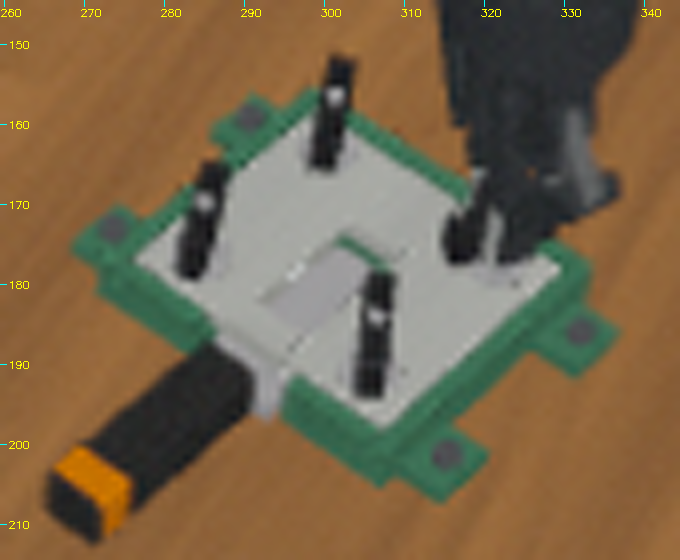

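A wrist moment of 1.3 N m with the yaw past 2.0 means c is at its stop. Releasing and going to the diagonal screw a.

```bash
python3 -m pendant '[[-0.06,0,0,0,0,0,0],[-0.06,0,0,0,0,0,0.4],[-0.06,0,0,0,0,0,0.4],[-0.06,0,0,-3,0,0,0.4],[-0.06,0,0,-6,0,0,0.4]]'
python3 - <<'E'
from h import *
st(); print(row([523.6,166.2,80],.288))
crop('scene','s17.png',260,345,145,215,8)
E
```

```text
time_s: 20.0
eef_pos: [628.1, 228.3, 93.9]
ee_rot: [0.67, 0.227, 0.669, -0.227]
force: [0.4, -0.1, -0.9]
grip_width: 0.4
t 20.0 p [628.1 228.3  93.9] yaw -0.652 J [ 0.17  0.75  1.18 -0.    1.22  0.83] F [ 0.4 -0.1 -0.9] M [ 0.02  0.02 -0.05] g 0.4
[-0.94, 0.001, 0.0, 1.376, -11.279, -4.542]
```

View pics/s17.png

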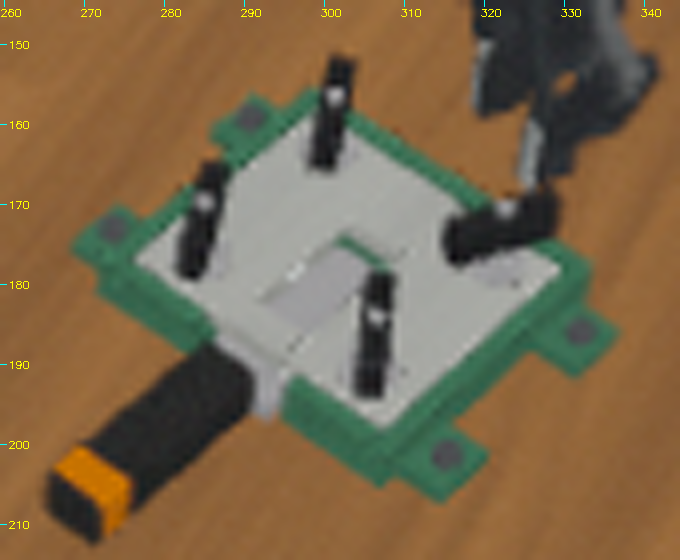

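c is home: its bar has turned 2 rad, scene (322,172). Moving to a.

```bash
python3 -m pendant '[[-0.18,0,0,0,-2.5,-1,0.4],[-0.36,0,0,0,-5.5,-2.2,0.4],[-0.54,0,0,0,-8.5,-3.4,0.4],[-0.72,0,0,0.7,-11.3,-4.54,0.4],[-0.9,0,0,1.4,-11.3,-4.54,0.4]]'
python3 - <<'E'
from h import *
st(); print(row([523.6,166.2,35.2],.288))
E
```

```text
time_s: 20.68
eef_pos: [522.4, 165.5, 79.2]
ee_rot: [0.702, -0.089, 0.701, 0.089]
force: [0.4, -0.0, -0.2]
grip_width: 0.406
t 20.68 p [522.4 165.5  79.2] yaw 0.253 J [ 0.09  0.53  1.61 -0.    1.   -0.16] F [ 0.4 -0.  -0.2] M [ 0.03  0.01 -0.03] g 0.406
[-0.035, 0.001, 0.001, 4.398, 0.044, 0.134]
```

```bash
python3 -m pendant '[[-0.035,0,0,2,0.04,0.13,0.4],[-0.035,0,0,4.4,0.04,0.13,0.4],[-0.035,0,0,4.4,0.04,0.13,0.2],[-0.035,0,0,4.4,0.04,0.13,0],[-0.035,0,0,4.4,0.04,0.13,0]]' 80;python3 -m pendant '[[0,0,0,0,0,0,0],[0,0,0,0,0,0,0],[0.18,0,0,0.05,0,0,0],[0.36,0,0,0.1,0,0,0],[0.54,0,0,0.16,0,0,0]]';python3 -m pendant '[[0.18,0,0,0.05,0,0,0],[0.36,0,0,0.1,0,0,0],[0.45,0,0,0.12,0,0,0],[0.45,0,0,0.12,0,0,0],[0.45,0,0,0.12,0,0,0]]'
python3 - <<'E'
from h import *
st()
crop('scene','s18.png',260,345,145,215,8)
E
```

```text
time_s: 21.3
eef_pos: [522.2, 166.4, 34.5]
ee_rot: [0.698, -0.1, 0.702, 0.1]
force: [-8.8, -5.7, -2.5]
grip_width: 0.122
time_s: 21.92
eef_pos: [522.3, 166.3, 33.0]
ee_rot: [0.699, 0.091, 0.703, -0.093]
force: [-9.2, -6.3, -2.3]
grip_width: 0.124
time_s: 22.55
eef_pos: [522.3, 166.1, 31.8]
ee_rot: [0.663, 0.242, 0.665, -0.245]
force: [-7.7, -6.6, -2.1]
grip_width: 0.126
t 22.55 p [522.3 166.1  31.8] yaw -0.704 J [ 0.1   0.6   1.63 -0.    0.91  0.8 ] F [-7.7 -6.6 -2.1] M [-1.14  1.35  1.05] g 0.126
```

View pics/s18.png

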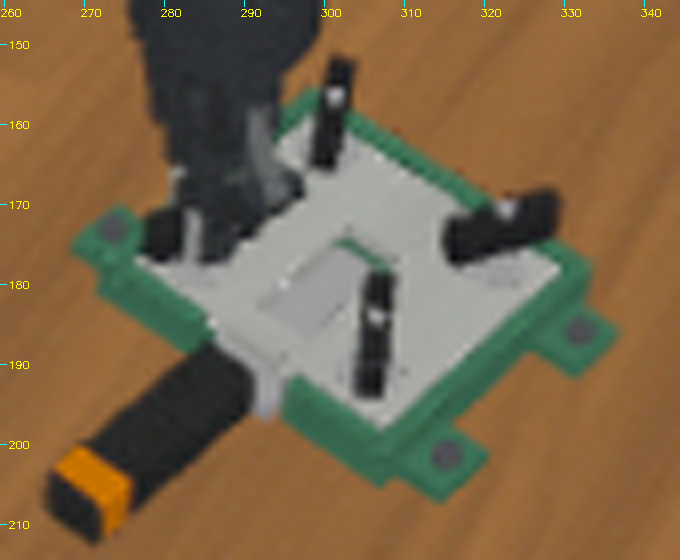

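a is home too (yaw past 2.0, moment 1.05 N m). Next is b.

```bash
python3 -m pendant '[[-0.06,0,0,0,0,0,0],[-0.06,0,0,0,0,0,0.4],[-0.06,0,0,0,0,0,0.4],[-0.06,0,0,-3,0,0,0.4],[-0.24,0,0,-5.5,0,0,0.4]]'
python3 - <<'E'
from h import *
st(); print(row([610.2,148,80],.434))
E
```

```text
time_s: 23.22
eef_pos: [524.7, 167.2, 88.3]
ee_rot: [0.689, 0.163, 0.688, -0.162]
force: [0.1, -0.1, -0.1]
grip_width: 0.397
t 23.23 p [524.7 167.2  88.3] yaw -0.464 J [0.1  0.52 1.59 0.   1.03 0.56] F [ 0.1 -0.1 -0.1] M [ 0.04  0.   -0.01] g 0.397
[-0.898, 0.002, -0.0, 0.846, 2.103, 8.501]
```

```bash
python3 -m pendant '[[-0.18,0,0,0,0.4,1.7,0.4],[-0.36,0,0,0,0.9,3.9,0.4],[-0.54,0,0,0,1.5,6.2,0.4],[-0.72,0,0,0.4,2.1,8.5,0.4],[-0.9,0,0,0.8,2.1,8.5,0.4]]'
python3 - <<'E'
from h import *
st(); print(row([610.2,148,35.5],.434))
t=vision.capture('top')
crop('top','t19.png',160,250,120,210,6,t);crop('scene','s19.png',260,345,145,215,8)
E
```

```text
time_s: 23.85
eef_pos: [611.1, 147.1, 79.1]
ee_rot: [0.691, -0.154, 0.689, 0.153]
force: [0.5, 0.1, 0.5]
grip_width: 0.399
t 23.85 p [611.1 147.1  79.1] yaw 0.438 J [ 0.05  0.68  1.34 -0.    1.12 -0.39] F [0.5 0.1 0.5] M [0.04 0.02 0.02] g 0.399
[0.004, 0.002, 0.001, 4.361, 0.121, -0.055]
```

View pics/s19.png

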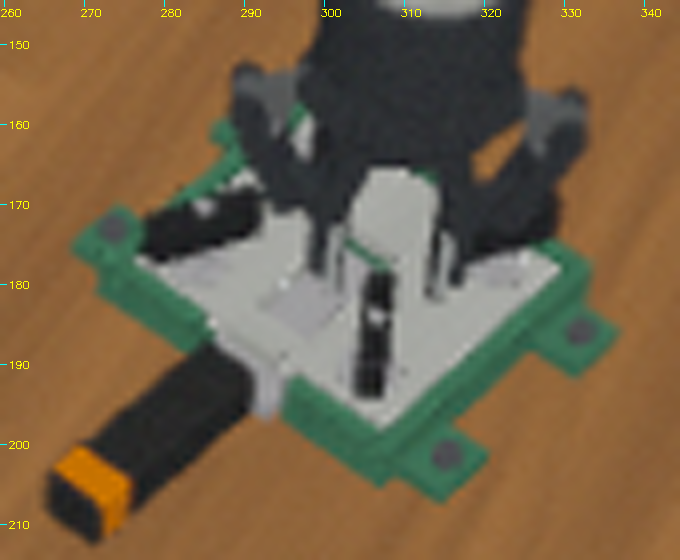

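View pics/t19.png

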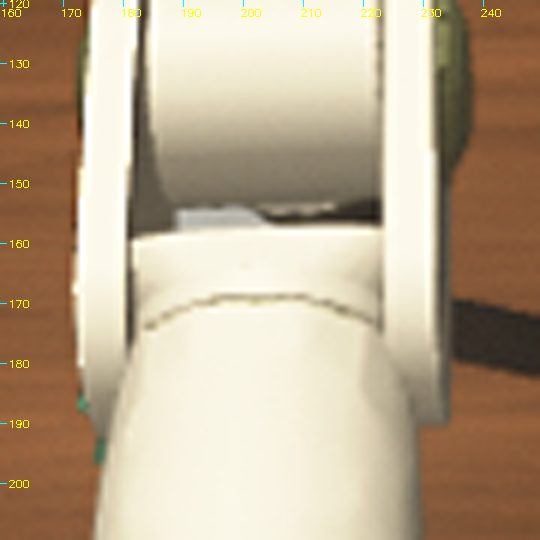

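a is home (bar turned, scene (285,172)), and the fingers stand either side of bar b at (306,185). Descending, gripping and turning b home.

```bash
python3 -m pendant '[[0,0,0,2,0.12,-0.05,0.4],[0,0,0,4.35,0.12,-0.05,0.4],[0,0,0,4.35,0.12,-0.05,0.2],[0,0,0,4.35,0.12,-0.05,0],[0,0,0,4.35,0.12,-0.05,0]]' 80;python3 -m pendant '[[0,0,0,0,0,0,0],[0,0,0,0,0,0,0],[0.18,0,0,0.05,0,0,0],[0.36,0,0,0.1,0,0,0],[0.54,0,0,0.16,0,0,0]]';python3 -m pendant '[[0.18,0,0,0.05,0,0,0],[0.36,0,0,0.1,0,0,0],[0.54,0,0,0.16,0,0,0],[0.6,0,0,0.16,0,0,0],[0.6,0,0,0.16,0,0,0]]'
python3 - <<'E'
from h import *
st()
crop('scene','s20.png',260,345,145,215,8)
E
```

```text
time_s: 24.58
eef_pos: [609.0, 148.9, 35.7]
ee_rot: [0.691, -0.151, 0.69, 0.152]
force: [4.2, 3.6, -6.8]
grip_width: 0.117
time_s: 25.2
eef_pos: [609.7, 149.1, 34.2]
ee_rot: [0.707, 0.041, 0.705, -0.04]
force: [8.6, 5.4, -9.8]
grip_width: 0.117
time_s: 25.82
eef_pos: [610.5, 148.9, 32.7]
ee_rot: [0.665, 0.245, 0.662, -0.244]
force: [12.2, 3.7, -12.0]
grip_width: 0.122
t 25.82 p [610.5 148.9  32.7] yaw -0.706 J [ 0.05  0.74  1.37 -0.    1.02  0.76] F [ 12.2   3.7 -12. ] M [ 0.85 -1.94  1.23] g 0.122
```

View pics/s20.png

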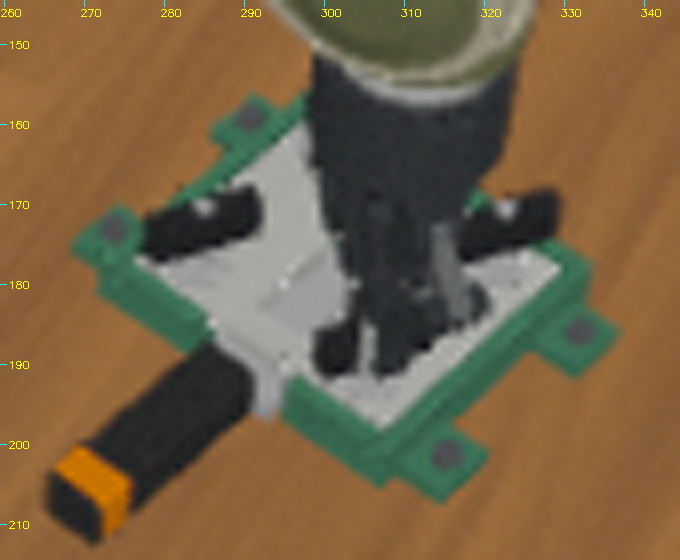

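b is home. Next is its diagonal, d.

```bash
python3 -m pendant '[[-0.06,0,0,0,0,0,0],[-0.06,0,0,0,0,0,0.4],[-0.06,0,0,0,0,0,0.4],[-0.06,0,0,-3,0,0,0.4],[-0.24,0,0,-5.5,0,0,0.4]]'
python3 - <<'E'
from h import *
st(); print(row([539.5,248,80],.334))
E
```

```text
time_s: 26.5
eef_pos: [608.6, 148.4, 88.5]
ee_rot: [0.688, 0.163, 0.688, -0.163]
force: [-0.5, 0.7, -0.3]
grip_width: 0.399
t 26.5 p [608.6 148.4  88.5] yaw -0.464 J [ 0.05  0.67  1.34 -0.    1.14  0.52] F [-0.5  0.7 -0.3] M [-0.02  0.03 -0.  ] g 0.399
[-0.798, 0.001, 0.0, 0.844, 5.818, -10.636]
```

```bash
python3 -m pendant '[[-0.16,0,0,0,1.2,-2.2,0.4],[-0.32,0,0,0,2.7,-5,0.4],[-0.48,0,0,0,4.3,-7.8,0.4],[-0.64,0,0,0.4,5.82,-10.6,0.4],[-0.8,0,0,0.8,5.82,-10.6,0.4]]'
python3 - <<'E'
from h import *
st(); print(row([539.5,248,35.5],.334))
crop('scene','s21.png',260,345,145,215,8)
E
```

```text
time_s: 27.12
eef_pos: [538.9, 249.8, 79.6]
ee_rot: [0.697, -0.12, 0.697, 0.12]
force: [-0.3, -1.0, -0.1]
grip_width: 0.401
t 27.12 p [538.9 249.8  79.6] yaw 0.34 J [ 0.24  0.61  1.46  0.    1.07 -0.1 ] F [-0.3 -1.  -0.1] M [0.03 0.01 0.07] g 0.401
[0.006, 0.0, -0.0, 4.41, -0.193, -0.004]
```

View pics/s21.png

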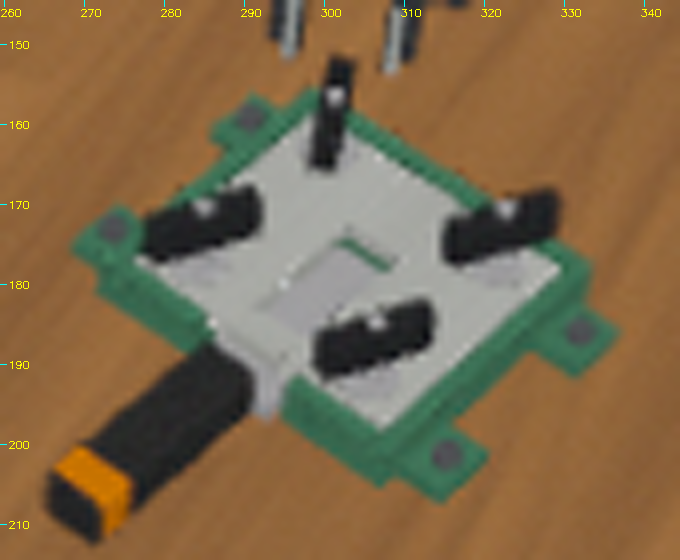

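a, b and c are parallel at home, and the fingers stand over d at (301,156). Descending and turning d home.

```bash
python3 -m pendant '[[0,0,0,2,-0.19,0,0.4],[0,0,0,4.4,-0.19,0,0.4],[0,0,0,4.4,-0.19,0,0.2],[0,0,0,4.4,-0.19,0,0],[0,0,0,4.4,-0.19,0,0]]' 80;python3 -m pendant '[[0,0,0,0,0,0,0],[0,0,0,0,0,0,0],[0.18,0,0,0.05,0,0,0],[0.36,0,0,0.1,0,0,0],[0.54,0,0,0.16,0,0,0]]';python3 -m pendant '[[0.18,0,0,0.05,0,0,0],[0.36,0,0,0.1,0,0,0],[0.5,0,0,0.15,0,0,0],[0.5,0,0,0.15,0,0,0],[0.5,0,0,0.15,0,0,0]]'
python3 - <<'E'
from h import *
st()
E
```

```text
time_s: 27.8
eef_pos: [540.0, 245.9, 35.4]
ee_rot: [0.697, -0.117, 0.698, 0.117]
force: [-4.5, -2.1, -2.7]
grip_width: 0.125
time_s: 28.42
eef_pos: [538.8, 245.8, 33.7]
ee_rot: [0.701, 0.074, 0.705, -0.076]
force: [-11.3, -4.7, 1.9]
grip_width: 0.121
time_s: 29.05
eef_pos: [537.8, 246.1, 32.4]
ee_rot: [0.662, 0.242, 0.666, -0.246]
force: [-15.7, -2.5, 6.9]
grip_width: 0.122
t 29.05 p [537.8 246.1  32.4] yaw -0.705 J [ 0.23  0.68  1.49 -0.    0.98  0.94] F [-15.7  -2.5   6.9] M [-0.58  2.64  1.13] g 0.122
```

Now d is home as well. Releasing, rising and clearing the view for a last check.

```bash
python3 -m pendant '[[-0.06,0,0,0,0,0,0],[-0.06,0,0,0,0,0,0.4],[-0.06,0,0,0,0,0,0.4],[-0.06,0,0,-3,0,0,0.4],[-0.06,0,0,-8,0,0,0.4]]'; python3 -m pendant '[[0,0,0,-5,0,-3,0.4],[0,0,0,-8,0,-9,0.4],[0,0,0,-8,0,-15,0.4],[0,0,0,-8,0,-18,0.4],[0,0,0,-8,0,-18,0.4]]'
python3 - <<'E'
from h import *
st()
t=vision.capture('top');s=vision.capture('scene')
crop('top','t22.png',160,275,120,210,6,t);crop('scene','s22.png',260,345,145,215,8,s)
cv2.imwrite('pics/top22.png',t[:,:,::-1])
E
```

```text
time_s: 29.68
eef_pos: [540.4, 246.2, 112.2]
ee_rot: [0.67, 0.225, 0.671, -0.225]
force: [0.7, 0.3, 1.1]
grip_width: 0.401
time_s: 30.3
eef_pos: [396.1, 356.1, 192.8]
ee_rot: [0.671, 0.225, 0.67, -0.224]
force: [-0.1, 0.4, -0.2]
grip_width: 0.403
t 30.3 p [396.1 356.1 192.8] yaw -0.645 J [0.51 0.36 1.53 0.   1.24 1.16] F [-0.1  0.4 -0.2] M [-0.04  0.04 -0.03] g 0.403
```

View pics/s22.png

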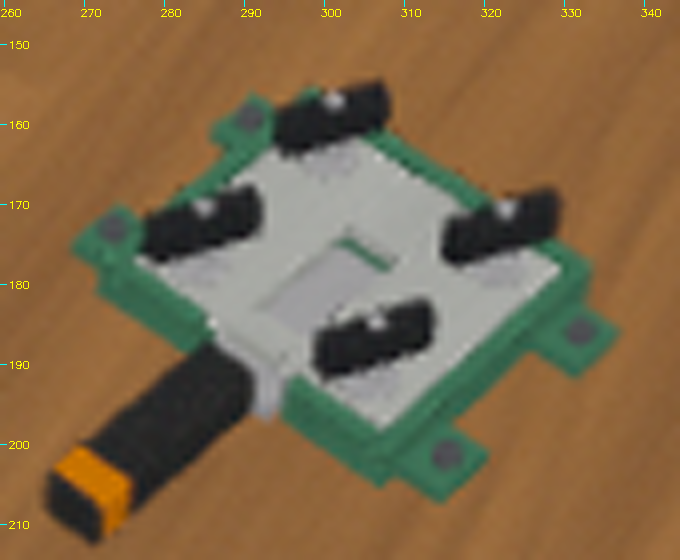

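View pics/t22.png

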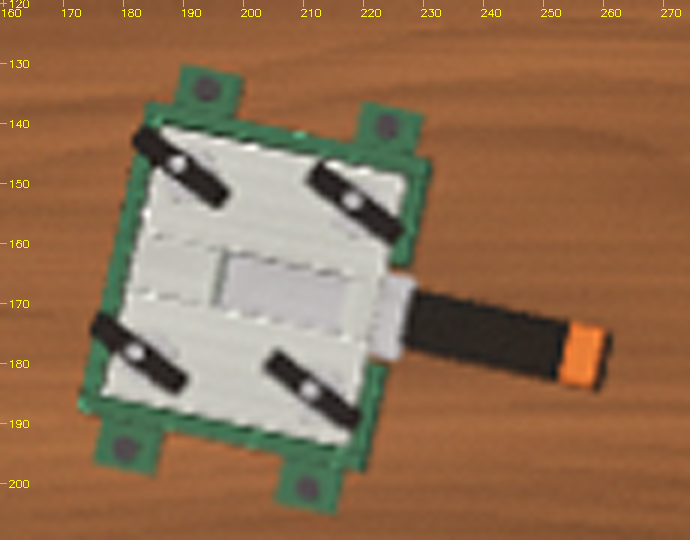

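View pics/top22.png

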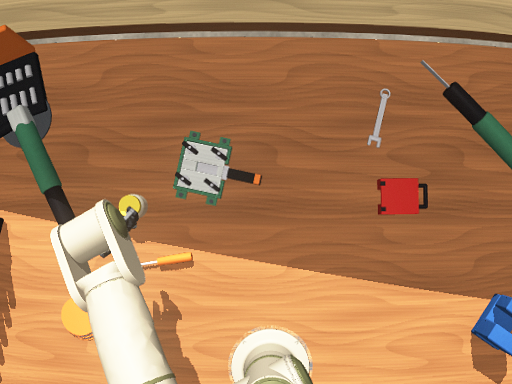

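Final check before handing in:
- **Screws:** the top picture shows all four bars parallel, which gives about 2.03 (c), 1.99 (b), 2.02 (d) and 2.02 (a) rad.
- **Chisel:** the handle end is at (260.7,175.4) and (259.6,184.3), against a predicted (261.8,174.7) and (259.7,184.3) for a blade fully home.
- **Bystanders:** the wrench, screwdriver and jar have not moved.
- **Robot:** it is clear of everything.

Run:
```python
from rig import job
print(job.finish_job())
```

```text
the job is handed in; nothing more can be done
None
```

The job is done and handed in at about 30 s of the 72 s allowed; the system reports no verdict. I drew the chisel out of the sleeve by its blade, laid it flat and let go. I then took it by the handle and slid it into the jig until it met the end stop with about 24 N. I turned a and c up to about 1.1 rad, level with b and d, then turned all four home in the order c, a, b, d, each to a firm stop (1.05–1.3 N m).

- **Screws:** in the last pictures all four bars are parallel, reading about 1.99–2.03 rad.
- **Chisel:** it lies straight in the slot. Its handle end is within about 3 mm of the place predicted for a blade fully home.
- **Plate and bystanders:** the plate looks flat, though I did not measure its height. The wrench, screwdriver and jar look unmoved, and the gripper was clear with no force on it.
- **Disagreements:**
  - The two cameras differed by 3–5 mm in absolute position; I used the mean, and the grasps agreed with it to about 2 mm.
  - One reading of the handle's front edge put the blade about 6 mm short (tip at 12 mm, against a limit of 11 mm). The handle-end positions and the contact with the stop contradicted it, so I took the chisel as home.

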